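# Unpack UV curing lamps from the push-and-turn safety tub

### The arm

A 6-joint arm with a two-finger parallel gripper is mounted at the origin on a cart in front of the work surface, level with it; the furniture and walls round the work are solid. World frame = base frame: x ahead of the robot, y to its left, z up, the work surface at z = 0. Lengths are in m, angles in rad, forces in N, time in s.
With the tool pointing down it reaches from about 0.325 to 0.9 m from the base axis. Payload 3.5 kg.
Tool frame: the origin (TCP) lies at the very end of the fingers, on their centre line; the grasp point (between the pads) lies ctrl.hold_point_z behind it (ctrl.hold_point_z is the distance from the TCP to the grasp point, in m); z points along the fingers, y is the line along which they close (so a half turn about z gives the same grasp; the last joint's range is limited). The gripper opens to 85 mm and grips with 20 to 120 N. Pads are 22 mm wide; open, the fingers measure 114 mm over their backs; the gripper's body (76 mm by 85 mm) begins 54 mm behind the grasp point. The pads swing forward as they close: fully open they stand 13 mm farther back than shut.
Start: joints at [-1.249, 0.276, -0.026, 1.268, 0, 1.467], TCP at [0.258, -0.569, 0.201] pointing down, gripper open.
Joint ranges: [-3.12, 3.12], [-0.85, 1.88], [-1.08, 1.24], [-1.95, 2.15], [-1.57, 1.53], [-3.14, 3.14]. Speed limits (rad/s): [2.57, 2.57, 3.14, 3.14, 3.14, 3.14].

### API

Orientations are given as a unit quaternion [w, x, y, z].
In Python, from cell import telemetry, eyes, workorder, spotter, ctrl gives the robot as it stands. The module is installed in compiled form; this text tells all that it offers.
- The arm moves only by the tool apply_moves, never from a script. Its argument "increments" is a list of rows, each a list of 7 numbers: the finger opening in mm, from 0 to 85.4, then the shift along the tool's x, y, z in units of 30 mm (1.0 is 30 mm), then the turn, a rotation vector about the tool's x, y, z in rad. In form: [[grip, tx, ty, tz, wx, wy, wz], ...]. A call has exactly 10 rows; each row shifts and turns the commanded pose from where the row before left it, along the tool's axes as they then stand; what a row does not reach is not made up. A row lasts 1/12 s, in which the tool goes at most 41.7 mm and 7.16 degrees, less where a joint would pass 70% of its speed; a pose out of reach is approached as far as the arm can. A call is refused whole if a number of a shift passes 1 or a number of a turn 0.125, either way. A call with a gripper value outside its range is refused whole. The fingers move at their own pace and stop on an object; the grip force is fixed at half the most. Time passes only in rows, so rows that do not move let the fingers close, or fill a call up. It gives the time, the measured TCP pose, the force, the opening and the grip force at its end, in the units of the state.
- telemetry.read_state(): the state, without advancing time (a new reading comes with each control period).
- eyes.snapshot(name): name is "side" or "top"; returns (picture, depth): 480x640x3 uint8, red, green, blue; 480x640 float32, m along the optical axis (not along the pixel's ray), 0 where there is no reading.
- eyes.camera_model(name): a dict with "vfov" (degrees; the focal length in pixels is half the picture's height over the tangent of half this angle, whatever the lens; pixels are square), "cx", "cy" (the principal point, pixels), "dist_coeffs" ([k1, k2, p1, p2, k3] as OpenCV has them; the pictures are not rectified), "xyz" and "rotation" of the camera in the world. Camera axes: x right, y down, z forward; pixel columns grow to the right and rows downward; lengths in m; the calibration is good to about 2 mm. A picture is of the moment at which its call begins. camera_model takes no time and is no camera call.
- workorder.close_job(): hands the job in; it is judged then, once.
Trained networks look in the newest picture that a camera, given by its name, has taken for a name from the list of things; names that differ only in an ending like _2 or _b are one class to them, and where a whole thing is asked for, a point or a joint stands for the part that bears it (a point fixed in the world has none). Each returns a list of dicts, best first, with "score" (0 to 1); they miss things now and then, are a little off and sometimes report something else, mostly with a low value. They report only what shows in the picture. A call takes as long as a camera call.
- spotter.find_in(camera, label): "location" ([x, y, z] in m, in world coordinates, good to about 4 mm: the middle of the surface that is visible of it).
The state is a dict: "t": time; "joints": joint angles; "qvel": joint speeds; "joint_torque": joint torques, N m; "tcp_pos": TCP position; "ee_rot": TCP orientation; "contact_force": force on the tool from outside, world axes, zero at the start; "torque": the same for the moment, N m; "gripper_width": finger opening in m; "finger_force": force on a finger pad.
Only numpy, scipy, OpenCV 4.12 (cv2) and the standard library are available. Lean on these libraries where they do the work, as an engineer would, in place of code of your own. Each camera call takes 0.05 s, during which the arm holds its last target. There are 200 camera calls.

### The job

Open the lamp safety tub: press its child-resistant lid down hard against the spring and, keeping it pressed, turn it anticlockwise until it lifts off, then lay the lid the right way up on the middle of the grey work mat. Take the two glass lamps out of the tub and set each one gently, base up, into a free cup of the round lamp tray. Let go of everything, do not knock or tip any lamp, and leave the lamp and the jar that already stand in the tray, and the other things on the desk, where they are.

Things in the scene. Friction and masses are not known exactly. Their poses are not given: they have to be found in the camera images.
- tub: round white safety tub, held fast to the desk by a rubber suction foot 162 mm across (a tab reaches 96 mm out on its -x side). Origin: centre of the underside, z up. Body 152 mm across up to z = 36 mm, then a neck 132 mm outside, 126 mm inside, rim at z = 59 mm. Three foam cups on its floor, 32.5 mm from the axis at 60, 180 and 300 degrees from its x axis; cup floors at z = 10 mm
- lid: grey push-and-turn lid of the tub, 0.14 kg. Origin: centre of the lower edge of its skirt, z up; closed, it is 46 mm above the tub's origin with the x axes parallel. Skirt 154 mm across, 27 mm high; dome 120 mm across, flat at z = 63 mm; on it a grip bar, 90 mm long (lid's x), 22 mm thick (lid's y), z = 63 to 92 mm. Pressed and turned anticlockwise by 0.6 to 1.5 rad it lifts straight off
- lid_bar (a point): middle of the top edge of the lid's grip bar, 92 mm above the lid's origin; axes as the lid's. Closed, three lugs inside the skirt are sprung up into notches of the neck: the lid can neither turn nor lift. Pressed down 4 mm (about 15 N) and held, it turns anticlockwise (seen from above) with little torque, under 0.3 Nm; the lugs clear the teeth at 0.55 rad. About 1.5 mm of side play
- seal (a joint): travel of the spring-loaded sealing ring in the tub's mouth (inner width 124 mm) in m, positive down: 0 under the closed lid (ring top 69 mm over the desk, pushing up with 9 N), 0.004 when the lid is pressed just far enough to turn (15 N), 0.007 at the stop (20 N), -0.004 with the lid off (ring top at 73 mm)
- tray: round black lamp tray, 176 mm across, outer rim 17 mm high, fixed to the desk, with four round foam cups, two of them free. Origin: centre of the underside, z up. The cup walls reach 22 mm over the desk, a cup is 50 mm wide inside and its soft floor is at z = 8 mm; the cup centres lie 50 mm from the tray's axis, 71 mm apart
- mat: square dark grey work mat, 180 x 180 x 3 mm, fixed flat on the desk. Origin: centre of its underside, so its top is 3 mm higher
- laminator_corner (a point): left front lower corner of the big laminating machine, fixed: from here its front runs towards -y and its side towards +x, 0.39 m high over its whole length. It stands between the mat and the back of the desk: keep gripper and wrist clear of it
- tray_cup1 (a point): centre of the floor of one cup of the tray, 8 mm over the desk; axes as the tray's
- tray_cup2 (a point): centre of the floor of one cup of the tray, 8 mm over the desk; axes as the tray's
- tray_cup3 (a point): centre of the floor of one cup of the tray, 8 mm over the desk; axes as the tray's
- tray_cup4 (a point): centre of the floor of one cup of the tray, 8 mm over the desk; axes as the tray's
- lamp_a: glass reflector lamp standing on its rounded glass front, metal base up: 86 mm tall, at most 53 mm across (27 mm above the front), tapering to 29 mm; the metal base, 26 mm across, runs from 54 to 86 mm above the front: grip it there. 0.06 kg. Origin: centre of the glass front, z up along the lamp. Cracks if pushed against tub, tray or lid with over 15 N. Starts in the tub
- lamp_b: glass reflector lamp standing on its rounded glass front, metal base up: 86 mm tall, at most 53 mm across (27 mm above the front), tapering to 29 mm; the metal base, 26 mm across, runs from 54 to 86 mm above the front: grip it there. 0.06 kg. Origin: centre of the glass front, z up along the lamp. Cracks if pushed against tub, tray or lid with over 15 N. Starts in the tub
- lamp_c: glass reflector lamp standing on its rounded glass front, metal base up: 86 mm tall, at most 53 mm across (27 mm above the front), tapering to 29 mm; the metal base, 26 mm across, runs from 54 to 86 mm above the front: grip it there. 0.06 kg. Origin: centre of the glass front, z up along the lamp. Cracks if pushed against tub, tray or lid with over 15 N. Already stands in the tray
- jar: screw-top jar, 48 mm across, 34 mm tall, left standing in one cup of the tray; stays there. Origin: centre of its underside
- cleaner: upright needle bottle, body 45 mm across and 99 mm tall, 159 mm with its needle. Origin: centre of its underside. Beyond it, from 0.70 m ahead of the robot, stand two parts boxes 153 mm tall
- phone: opened phone body lying flat, 143 x 69 x 7 mm (143 along its x). Origin: centre of its underside
- pliers: pliers lying flat, 151 mm long (along its y), 50 mm wide, 12 mm high. Origin: centre of the underside
- meter: multimeter lying on its back, 152 x 78 x 52 mm (152 along its x). Origin: centre of its underside
- mug: upright mug, 81 mm across (113 mm with its handle), 101 mm tall. Origin: centre of the underside of its outline, handle included (handle towards its -y)

How it is judged:
By the outcome, as a careful person would: the job done as asked, in the order asked, and still so for the second after the job is handed in, with the robot touching nothing.
It also fails if it takes over 69 s, if anything falls off the work surface, if the arm or the gripper's body presses on something with over 40 N, if the wrist force passes 120 N, or if a joint passes its speed limit or range.

## Working session

There is one attempt and no reset: what is moved stays moved. The work goes in short steps, Python scripts to look and compute and a tool call to move; the robot and the scene stay as the last step left them, time stands still between calls to the robot, and variables do not carry over. Pictures are saved under pics/ and viewed, at most 10 in all, crops included, and the job is handed in when it is done.

Besides the shell and the picture viewer there is one more tool, called by a JSON object that holds its "name" and its "arguments". apply_moves: Moves the arm, as the interface text tells. Its arguments: {"type":"object","properties":{"increments":{"type":"array","items":{"type":"array","items":{"type":"number"}}}},"required":["increments"]}

```bash
mkdir -p pics
cat > h.py <<'E'
import numpy as np, cv2
from cell import telemetry, eyes, workorder, spotter, ctrl
def snap(n,f=None):
    p,d=eyes.snapshot(n)
    if f: cv2.imwrite('pics/'+f,p[:,:,::-1])
    return p,d
def cam(n):
    m=eyes.camera_model(n); f=240/np.tan(np.radians(m['vfov'])/2)
    K=np.array([[f,0,m['cx']],[0,f,m['cy']],[0,0,1.]])
    R=np.array(m['rotation'],float)
    if R.size==4:
        from scipy.spatial.transform import Rotation as Q
        R=Q.from_quat(np.roll(R.ravel(),-1)).as_matrix()
    return K,np.array(m['dist_coeffs'],float),R.reshape(3,3),np.array(m['xyz'])
def cloud(n,d):
    K,D,R,t=cam(n); v,u=np.mgrid[:480,:640]
    q=cv2.undistortPoints(np.stack([u,v],-1).reshape(-1,1,2).astype(float),K,D).reshape(480,640,2)
    P=np.concatenate([q,np.ones((480,640,1))],-1)*d[...,None]
    W=P@R.T+t; W[d==0]=np.nan
    return W
def onz(n,uv,z):
    K,D,R,t=cam(n); q=cv2.undistortPoints(np.array(uv,float).reshape(-1,1,2),K,D).reshape(-1,2)
    r=np.c_[q,np.ones(len(q))]@R.T
    return t+r*((z-t[2])/r[:,2])[:,None]
def st():
    s=telemetry.read_state()
    for k in s: print(k,np.round(s[k],4))
    return s
E
python3 - <<'E'
from h import *
st(); print(ctrl.hold_point_z)
for n in('top','side'):
    p,d=snap(n,n+'0.png'); print(n,eyes.camera_model(n))
    for l in ['tub','lid','lid_bar','tray','mat','lamp_c','jar','cleaner','phone','pliers','meter','mug','laminator_corner','tray_cup1']:
        try: print(l,[(np.round(o['location'],3).tolist(),round(o['score'],2)) for o in spotter.find_in(n,l)[:4]])
        except Exception as e: print(l,e)
E
```

```text
t 0.0
joints [-1.2494  0.2771 -0.0279  1.268  -0.      1.4674]
qvel [-0.0005  0.0005  0.0015  0.0002 -0.0009 -0.0004]
joint_torque [ 0.00000e+00 -4.45510e+01  2.95202e+01  1.66000e-02 -2.00000e-04
 -0.00000e+00]
tcp_pos [ 0.2573 -0.5686  0.1993]
ee_rot [-1.100e-03  9.775e-01  2.108e-01 -1.000e-04]
contact_force [-0.0901 -0.1157 -0.1387]
torque [-0.0359  0.0336  0.0362]
finger_force 0.0
gripper_width 0.0854
0.0187
top {'vfov': 52.60728388667711, 'cx': 320.5206400744368, 'cy': 241.7148467063895, 'dist_coeffs': array([-0.07233441,  0.        ,  0.        ,  0.        ,  0.        ]), 'xyz': array([ 0.33866547, -0.08840287,  1.28217783]), 'rotation': array([-0.07836205,  0.72872907, -0.67618396,  0.07475681])}
tub [([0.427, 0.209, 0.006], 0.86), ([0.467, 0.256, 0.109], 0.71)]
lid [([0.466, 0.255, 0.108], 0.91)]
lid_bar [([0.462, 0.251, 0.108], 0.67), ([0.586, 0.015, 0.008], 0.55)]
tray [([0.593, 0.016, 0.006], 0.63)]
mat [([0.42, -0.235, 0.0], 0.81)]
lamp_c [([0.577, -0.042, 0.049], 0.68), ([0.588, 0.017, 0.002], 0.66)]
jar [([0.532, 0.004, 0.041], 0.71)]
cleaner [([0.699, 0.147, 0.082],
[... 623 characters left out ...]
ray([ 0.10598853, -0.31548071,  0.88761069, -0.31841109])}
tub [([0.411, 0.304, 0.004], 0.68)]
lid [([0.456, 0.279, 0.108], 0.75), ([0.772, -0.06, 0.035], 0.52)]
lid_bar [([0.453, 0.281, 0.111], 0.59)]
tray [([0.583, 0.026, 0.007], 0.88)]
mat [([0.412, -0.23, 0.006], 0.97)]
lamp_c [([0.573, -0.03, 0.051], 0.85)]
jar [([0.525, 0.013, 0.037], 0.6)]
cleaner [([0.694, 0.156, 0.075], 0.96)]
phone [([0.421, 0.004, 0.005], 0.79)]
pliers [([0.634, 0.299, 0.009], 0.94)]
meter [([0.768, -0.06, 0.035], 0.71)]
mug [([0.423, -0.454, 0.067], 0.93)]
laminator_corner it knows: cleaner, jar, lamp, lid, lid_bar, mat, meter, mug, phone, pliers, seal, tray, tray_cup, tub
tray_cup1 [([0.583, 0.025, 0.003], 0.6)]
```

View pics/top0.png

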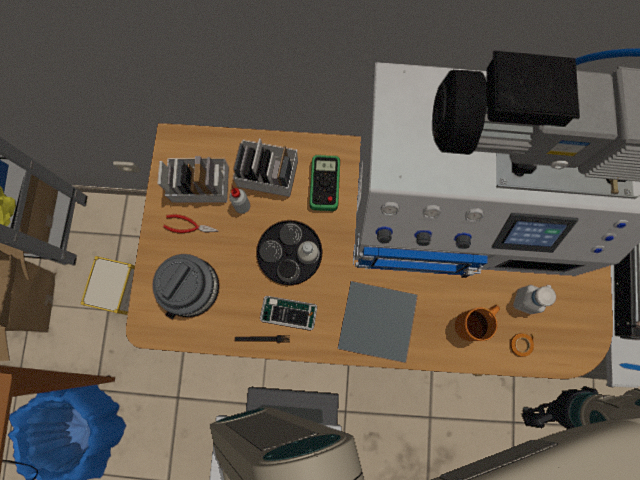

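View pics/side0.png

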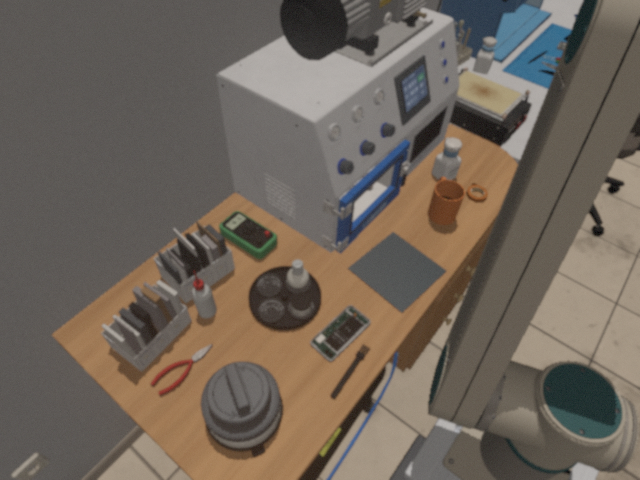

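The top view shows the tub at (185,285) with its bar diagonal, the tray at (290,252) with the lamp at (308,252), the mat at (378,321) and the laminator front edge at row 265 from column 358. Next I'll measure these precisely.

Run:
```python
from h import *
clouds={}
for n in('top','side'):
    p,d=snap(n); W=cloud(n,d)
    m=(W[...,2]>.124)&(W[...,2]<.145)&(np.hypot(W[...,0]-.465,W[...,1]-.265)<.075)
    P=W[m]; print(n,'bar',len(P),np.round(P.mean(0),4),'zmax',np.round(np.percentile(P[:,2],[50,95]),4))
    T=P[P[:,2]>.132]; 
    r=cv2.minAreaRect((T[:,:2]*1000).astype(np.float32)); print(' rect',r, 'box mean',np.round(T.mean(0),4))
    v=np.linalg.svd(T[:,:2]-T[:,:2].mean(0))[2][0]; print(' yaw',np.arctan2(v[1],v[0]))
    m=(abs(W[...,2]-.109)<.004)&(np.hypot(W[...,0]-.465,W[...,1]-.265)<.09); P=W[m]
    c,rad=cv2.minEnclosingCircle((P[:,:2]*1000).astype(np.float32)); print(' dome',c,rad,P[:,2].mean())
    # mat
    h=cv2.cvtColor(p,cv2.COLOR_RGB2HSV)
    m=((W[...,2]<.02)&(h[...,1]<70)&(abs(W[...,0]-.42)<.16)&(abs(W[...,1]+.235)<.16)).astype(np.uint8)
    nn,L,S,C=cv2.connectedComponentsWithStats(m); k=1+np.argmax(S[1:,4]); ys,xs=np.where(L==k)
    G=onz(n,np.c_[xs,ys],.003)*1000; print(' mat',cv2.minAreaRect(G[:,:2].astype(np.float32)),S[k,4])
    # tray region high things
    for lo,hi in((.015,.03),(.03,.042),(.07,.095)):
        m=(W[...,2]>lo)&(W[...,2]<hi)&(np.hypot(W[...,0]-.587,W[...,1]-.015)<.1); P=W[m]
        if len(P): print(' tray',lo,hi,len(P),np.round(P.mean(0),4),cv2.minEnclosingCircle((P[:,:2]*1000).astype(np.float32)))
    m=(W[...,2]>.25)&(W[...,2]<.36)&(W[...,1]<0)&(W[...,0]>.4); P=W[m]; print(' lam', len(P), P.min(0) if len(P) else 0, P.max(0) if len(P) else 0)
    clouds[n]=p
a=cv2.resize(clouds['top'][200:310,240:340],(400,440),interpolation=3); b=cv2.resize(clouds['side'][250:345,235:335],(400,380),interpolation=3)
o=np.zeros((440,800,3),np.uint8); o[:,:400]=a;o[:380,400:]=b; cv2.imwrite('pics/tray.png',o[:,:,::-1])
```

```text
top bar 386 [0.4713 0.2672 0.1364] zmax [0.1371 0.1412]
 rect ((471.9356689453125, 268.5061340332031), (23.023218154907227, 90.99299621582031), 61.41999053955078) box mean [0.4716 0.268  0.1373]
 yaw 2.652672151770171
 dome (471.99432373046875, 268.2416687011719) 60.860023498535156 0.10891567681344308
 mat ((419.9704895019531, -235.74925231933594), (179.3145751953125, 178.95599365234375), 82.50174713134766) 4698
 tray 0.015 0.03 345 [0.5848 0.0133 0.0186] ((584.7281494140625, 10.526412963867188), 87.87786102294922)
 tray 0.03 0.042 190 [0.5406 0.0015 0.0392] ((557.7032470703125, -18.281410217285156), 58.80366897583008)
 tray 0.07 0.095 94 [ 0.5846 -0.0397  0.0889] ((586.3472900390625, -38.79439163208008), 13.685917854309082)
 lam 11904 [ 0.56901384 -0.7610957   0.25001141] [ 9.54529577e-01 -1.74091698e-04  3.59999457e-01]
side bar 590 [0.4697 0.2716 0.1376] zmax [0.138  0.1406]
 rect ((473.2682189941406, 269.5133056640625), (21.865476608276367, 90.30113983154297), 62.285308837890625) box mean [0.4711 0.2709 0.138 ]
 yaw 2.6626980725410334
 dome (473.1608581542969, 269.9634094238281) 61.17925262451172 0.10937778638087037
 mat ((421.2702941894531, -233.45794677734375), (177.51983642578125, 178.10830688476562), 82.53120422363281) 3925
 tray 0.015 0.03 520 [0.5792 0.0199 0.0186] ((584.2819213867188, 12.230958938598633), 88.40038299560547)
 tray 0.03 0.042 283 [0.5422 0.0041 0.0387] ((559.1962890625, -0.9040794372558594), 51.061012268066406)
 tray 0.07 0.095 124 [ 0.5831 -0.035   0.0862] ((584.8759155273438, -37.475860595703125), 13.77215576171875)
 lam 13402 [ 0.56994842 -0.76006545  0.25001161] [ 9.57738381e-01 -2.05885487e-05  3.59989857e-01]
```

View pics/tray.png

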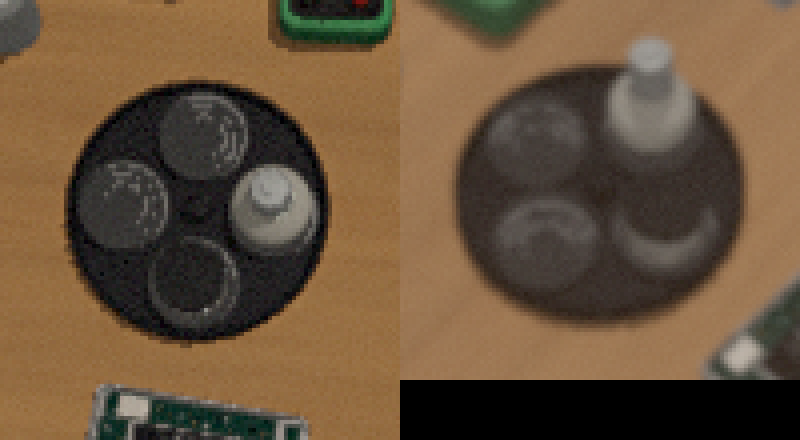

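The lamp already placed stands in the right-hand cup and the jar, with its dark lid, in the lower cup. That leaves the top cup, crop (204,136), and the left cup, crop (124,205), free.

```bash
cat >> h.py <<'E'
def psi(q):
    from scipy.spatial.transform import Rotation as Q
    R=Q.from_quat(np.roll(np.array(q),-1)).as_matrix(); return np.arctan2(R[1,0],R[0,0]), np.round(R[:,2],4)
def plan(wps,start=None):
    """wps: list of (x,y,z,psi,rows,grip); prints rows from the present pose"""
    s=telemetry.read_state(); p=np.array(s['tcp_pos']) if start is None else np.array(start[:3]); a=psi(s['ee_rot'])[0] if start is None else start[3]
    rows=[]
    for x,y,z,b,n,g in wps:
        b=a+(b-a+np.pi)%(2*np.pi)-np.pi; d=(np.array([x,y,z])-p)/n; w=(b-a)/n
        for k in range(n):
            c,sn=np.cos(a),np.sin(a)
            rows.append([g]+[round(float(v),3) for v in ((d[0]*c+d[1]*sn)/.03,(d[0]*sn-d[1]*c)/.03,-d[2]/.03,0,0,-w)]); a+=w
        p=np.array([x,y,z])
    for i in range(0,len(rows),10):
        print(str(rows[i:i+10]).replace(' ',''))
def brief():
    s=telemetry.read_state(); a,z=psi(s['ee_rot'])
    print('t',round(s['t'],2),'p',np.round(s['tcp_pos'],4),'psi',round(a,4),z,'F',np.round(s['contact_force'],1),'M',np.round(s['torque'],2),'w',np.round(s['gripper_width'],4),s['finger_force'],'j',np.round(s['joints'],2))
E
python3 - <<'E'
from h import *
for z in(.015,.022): print(np.round(onz('top',[(291,234),(271,251.25)],z),4), np.round(onz('side',[(235+137/4,250+140/4),(235+145/4,250+245/4)],z),4))
print(np.round(onz('top',[(362,250),(358,265)],0),3))
p,d=snap('side'); W=cloud('side',d); m=(W[...,2]>.1)&(W[...,2]<.36)&(W[...,1]<.05)&(W[...,0]>.5)&(W[...,0]<.9); print(np.nanpercentile(W[m][:,1],99.5))
plan([(.4726,.2691,.205,2.654,29,85)])
E
```

```text
[[0.6328 0.0091 0.015 ]
 [0.5817 0.0581 0.015 ]] [[0.6339 0.0134 0.015 ]
 [0.5807 0.065  0.015 ]]
[[0.6311 0.0086 0.022 ]
 [0.5804 0.0573 0.022 ]] [[0.6304 0.0166 0.022 ]
 [0.5777 0.0678 0.022 ]]
[[ 0.606 -0.184  0.   ]
 [ 0.565 -0.176  0.   ]]
0.04303417527547624
[[85,0.622,-0.776,-0.005,0.0,0.0,-0.077],[85,0.68,-0.726,-0.005,0.0,0.0,-0.077],[85,0.734,-0.672,-0.005,0.0,0.0,-0.077],[85,0.783,-0.614,-0.005,0.0,0.0,-0.077],[85,0.828,-0.552,-0.005,0.0,0.0,-0.077],[85,0.868,-0.486,-0.005,0.0,0.0,-0.077],[85,0.903,-0.418,-0.005,0.0,0.0,-0.077],[85,0.932,-0.348,-0.005,0.0,0.0,-0.077],[85,0.956,-0.275,-0.005,0.0,0.0,-0.077],[85,0.975,-0.201,-0.005,0.0,0.0,-0.077]]
[[85,0.987,-0.125,-0.005,0.0,0.0,-0.077],[85,0.994,-0.049,-0.005,0.0,0.0,-0.077],[85,0.995,0.027,-0.005,0.0,0.0,-0.077],[85,0.99,0.104,-0.005,0.0,0.0,-0.077],[85,0.979,0.179,-0.005,0.0,0.0,-0.077],[85,0.962,0.254,-0.005,0.0,0.0,-0.077],[85,0.94,0.327,-0.005,0.0,0.0,-0.077],[85,0.912,0.398,-0.005,0.0,0.0,-0.077],[85,0.879,0.467,-0.005,0.0,0.0,-0.077],[85,0.84,0.533,-0.005,0.0,0.0,-0.077]]
[[85,0.797,0.596,-0.005,0.0,0.0,-0.077],[85,0.749,0.656,-0.005,0.0,0.0,-0.077],[85,0.696,0.711,-0.005,0.0,0.0,-0.077],[85,0.639,0.762,-0.005,0.0,0.0,-0.077],[85,0.579,0.809,-0.005,0.0,0.0,-0.077],[85,0.515,0.851,-0.005,0.0,0.0,-0.077],[85,0.448,0.888,-0.005,0.0,0.0,-0.077],[85,0.379,0.92,-0.005,0.0,0.0,-0.077],[85,0.307,0.947,-0.005,0.0,0.0,-0.077]]
```

{"name": "apply_moves", "arguments": {"increments": [[85,0.62,-0.78,0,0,0,-0.077],[85,0.68,-0.73,0,0,0,-0.077],[85,0.73,-0.67,0,0,0,-0.077],[85,0.78,-0.61,0,0,0,-0.077],[85,0.83,-0.55,0,0,0,-0.077],[85,0.87,-0.49,0,0,0,-0.077],[85,0.9,-0.42,0,0,0,-0.077],[85,0.93,-0.35,0,0,0,-0.077],[85,0.96,-0.28,0,0,0,-0.077],[85,0.98,-0.2,0,0,0,-0.077]]}}

```text
t: 2.38
tcp_pos: [0.3312, -0.2786, 0.2007]
ee_rot: [0.0, 0.826, 0.564, 0.0]
contact_force: [0.3, -0.6, 0.7]
gripper_width: 0.0849
finger_force: 0.0
```

{"name": "apply_moves", "arguments": {"increments": [[85,0.99,-0.12,0,0,0,-0.077],[85,0.99,-0.05,0,0,0,-0.077],[85,0.99,0.03,0,0,0,-0.077],[85,0.99,0.1,0,0,0,-0.077],[85,0.98,0.18,0,0,0,-0.077],[85,0.96,0.25,0,0,0,-0.077],[85,0.94,0.33,0,0,0,-0.077],[85,0.91,0.4,0,0,0,-0.077],[85,0.88,0.47,0,0,0,-0.077],[85,0.84,0.53,0,0,0,-0.077]]}}

```text
t: 3.22
tcp_pos: [0.4051, 0.0106, 0.2008]
ee_rot: [0.0, 0.553, 0.833, 0.0]
contact_force: [0.4, 0.1, 0.2]
gripper_width: 0.0848
finger_force: 0.0
```

{"name": "apply_moves", "arguments": {"increments": [[85,0.8,0.6,0,0,0,-0.077],[85,0.75,0.66,0,0,0,-0.077],[85,0.7,0.71,0,0,0,-0.077],[85,0.64,0.76,0,0,0,-0.077],[85,0.58,0.81,0,0,0,-0.077],[85,0.52,0.85,0,0,0,-0.077],[85,0.45,0.89,0,0,0,-0.077],[85,0.38,0.92,0,0,0,-0.077],[85,0.31,0.95,0,0,0,-0.077],[85,0,0,0,0,0,0]]}}

```text
t: 4.05
tcp_pos: [0.4722, 0.2746, 0.2006]
ee_rot: [0.001, 0.237, 0.972, 0.002]
contact_force: [0.9, 0.4, -0.3]
gripper_width: 0.0846
finger_force: 0.0
```

Run:
```python
from h import *
brief()
plan([(.4726,.2691,.122,2.654,7,50),(.4726,.2691,.117,2.654,3,50)])
```

```text
t 4.05 p [0.4722 0.2746 0.2006] psi 2.664 [ 0.0021  0.0029 -1.    ] F [ 0.9  0.4 -0.3] M [ 0.04 -0.05  0.02] w 0.0846 0.0 j [ 0.41  0.13 -0.2   1.23  0.    0.88]
[[50,-0.014,-0.023,0.375,0.0,0.0,0.001],[50,-0.014,-0.022,0.375,0.0,0.0,0.001],[50,-0.014,-0.022,0.375,0.0,0.0,0.001],[50,-0.014,-0.022,0.375,0.0,0.0,0.001],[50,-0.014,-0.022,0.375,0.0,0.0,0.001],[50,-0.014,-0.022,0.375,0.0,0.0,0.001],[50,-0.014,-0.022,0.375,0.0,0.0,0.001],[50,0.0,0.0,0.056,0.0,0.0,-0.0],[50,0.0,0.0,0.056,0.0,0.0,-0.0],[50,0.0,0.0,0.056,0.0,0.0,-0.0]]
```

{"name": "apply_moves", "arguments": {"increments": [[50,0,0,0.3,0,0,0.005],[50,0,0,0.4,0,0,0.004],[50,0,0,0.4,0,0,0],[50,0,0,0.4,0,0,0],[50,0,0,0.4,0,0,0],[50,0,0,0.4,0,0,0],[50,0,0,0.2,0,0,0],[50,0,0,0,0,0,0],[50,0,0,0,0,0,0],[50,0,0,0,0,0,0]]}}

```text
t: 4.88
tcp_pos: [0.4711, 0.2704, 0.1261]
ee_rot: [0.0, 0.244, 0.97, 0.0]
contact_force: [-0.1, -0.2, 0.4]
gripper_width: 0.0502
finger_force: 0.0
```

Run:
```python
from h import *
brief()
plan([(.4726,.2691,.115,2.654,4,50)])
```

```text
t 4.88 p [0.4711 0.2704 0.1261] psi 2.6487 [ 1.e-03  4.e-04 -1.e+00] F [-0.1 -0.2  0.4] M [ 0.03 -0.05  0.01] w 0.0502 0.0 j [ 0.4   0.18 -0.31  1.08  0.    0.89]
[[50,-0.016,-0.004,0.092,0.0,0.0,-0.001],[50,-0.016,-0.004,0.092,0.0,0.0,-0.001],[50,-0.016,-0.004,0.092,0.0,0.0,-0.001],[50,-0.016,-0.004,0.092,0.0,0.0,-0.001]]
```

{"name": "apply_moves", "arguments": {"increments": [[50,-0.03,0,0.1,0,0,-0.005],[50,-0.03,0,0.1,0,0,0],[50,0,0,0.1,0,0,0],[50,0,0,0.1,0,0,0],[15,0,0,0,0,0,0],[15,0,0,0,0,0,0],[15,0,0,0,0,0,0],[15,0,0,0,0,0,0],[15,0,0,0,0,0,0],[15,0,0,0,0,0,0]]}}

```text
t: 5.72
tcp_pos: [0.4723, 0.2694, 0.1137]
ee_rot: [0.0, 0.241, 0.97, 0.0]
contact_force: [0.6, 0.0, 0.3]
gripper_width: 0.015
finger_force: 0.0
```

Run:
```python
from h import *
brief()
```

```text
t 5.72 p [0.4723 0.2694 0.1137] psi 2.6538 [ 3.e-04  1.e-04 -1.e+00] F [0.6 0.  0.3] M [-0.05 -0.01 -0.02] w 0.015 0.0 j [ 0.4   0.2  -0.32  1.05 -0.    0.89]
```

Run:
```python
from h import *
p,d=snap('side'); q,_=snap('top')
a=cv2.resize(p[330:470,160:320],(480,420),interpolation=3);b=cv2.resize(q[230:340,130:240],(320,320),interpolation=3)
o=np.zeros((420,800,3),np.uint8);o[:,:480]=a;o[:320,480:]=b;cv2.imwrite('pics/g.png',o[:,:,::-1])
brief()
```

```text
t 5.82 p [0.4722 0.2694 0.1136] psi 2.6538 [ 2.e-04  0.e+00 -1.e+00] F [ 0.3  1.1 -0.2] M [ 0.06 -0.01  0.02] w 0.0149 0.0 j [ 0.4   0.2  -0.32  1.05 -0.    0.89]
```

View pics/g.png

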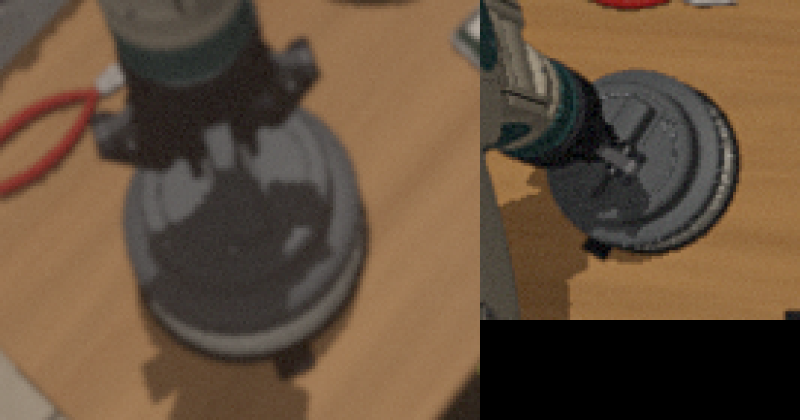

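Run:
```python
from h import *
for n in('top','side'):
    p,d=snap(n); W=cloud(n,d)
    m=(np.hypot(W[...,0]-.4722,W[...,1]-.2694)<.062)&(W[...,2]>.1)&(W[...,2]<.26)
    P=W[m]-[.4722,.2694,0]; a=2.6538; x=P[:,0]*np.cos(a)+P[:,1]*np.sin(a); y=P[:,0]*np.sin(a)-P[:,1]*np.cos(a)
    print(n)
    for xl in(-45,-25,-13,-5,5,13,25):
        xh={-45:-25,-25:-13,-13:-5,-5:5,5:13,13:25,25:45}[xl]
        print(xl,end=': ')
        for yl in range(-36,36,6):
            k=(x*1e3>xl)&(x*1e3<xh)&(y*1e3>yl)&(y*1e3<yl+6)
            print('%d-%d'%(P[k,2].min()*1e3,P[k,2].max()*1e3) if k.any() else '--',end=' ')
        print()
p,_=snap('side'); q,_=snap('top')
a=cv2.resize(p[340:440,180:280],(400,400),interpolation=2);b=cv2.resize(q[255:315,155:215],(400,400),interpolation=2)
cv2.imwrite('pics/g2.png',np.hstack([a,b])[:,:,::-1])
```

```text
top
-45: 104-111 105-115 104-114 106-133 109-142 131-141 132-142 135-140 111-111 107-112 105-112 105-112 
-25: 105-196 105-113 104-242 105-234 111-139 136-140 132-140 134-139 -- 107-112 106-112 105-107 
-13: 106-259 105-254 107-220 105-218 113-158 137-140 -- -- -- -- -- -- 
-5: 105-257 104-198 -- -- -- -- -- -- -- -- -- -- 
5: 104-255 104-200 -- 156-156 -- -- -- -- -- -- -- -- 
13: 104-113 105-111 107-225 109-219 110-142 133-140 135-138 132-137 -- -- -- -- 
25: 105-113 103-114 103-112 103-137 106-141 133-141 131-139 133-138 -- 105-110 105-116 103-111 
side
-45: 107-107 108-108 107-109 -- -- 137-140 135-137 137-139 -- -- 107-109 106-108 
-25: 106-112 107-112 108-110 -- -- 135-142 134-140 136-140 -- -- 105-111 106-112 
-13: 108-206 107-201 106-111 106-112 182-182 135-173 136-141 136-141 108-111 107-111 107-199 106-203 
-5: 106-202 106-203 106-200 103-163 112-184 136-182 134-140 136-183 105-168 107-198 105-202 106-203 
5: 106-258 108-248 107-236 107-199 112-198 136-181 135-141 134-200 106-200 106-233 105-242 105-258 
13: 106-111 106-112 105-112 106-244 112-239 134-140 136-142 111-238 107-239 105-246 104-112 105-196 
25: 106-112 106-112 105-113 106-114 110-141 109-140 111-141 111-140 106-114 105-112 106-113 105-112
```

View pics/g2.png

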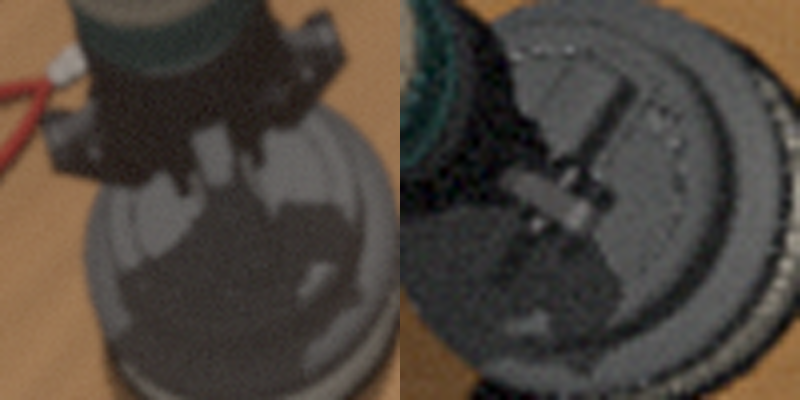

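{"name": "apply_moves", "arguments": {"increments": [[0,0,0,0,0,0,0],[0,0,0,0,0,0,0],[0,0,0,0,0,0,0],[0,0,0,0,0,0,0],[0,0,0,0,0,0,0],[0,0,0,0,0,0,0],[0,0,0,0,0,0,0],[0,0,0,0,0,0,0],[0,0,0,0,0,0,0],[0,0,0,0,0,0,0]]}}

```text
t: 6.85
tcp_pos: [0.4722, 0.2693, 0.1135]
ee_rot: [0.0, 0.241, 0.97, 0.0]
contact_force: [1.0, 0.3, -0.1]
gripper_width: 0.0001
finger_force: 0.0
```

Run:
```python
from h import *
brief()
```

```text
t 6.85 p [0.4722 0.2693 0.1135] psi 2.6538 [ 0.  0. -1.] F [ 1.   0.3 -0.1] M [-0.04 -0.02 -0.  ] w 0.0001 0.0 j [ 0.4   0.2  -0.32  1.05 -0.    0.89]
```

Run:
```python
from h import *
for n in('side','top'):
    p,d=snap(n); W=cloud(n,d)
    m=(np.hypot(W[...,0]-.4722,W[...,1]-.2694)<.09)&(W[...,2]>.146)
    vs,us=np.where(m); o=np.argsort(W[m][:,2])[:40]
    print(n,m.sum())
    for i in o[::2]: print(us[i],vs[i],np.round(W[vs[i],us[i]],3))
    if n=='side': cv2.imwrite('pics/g3.png',cv2.resize(p[330:450,170:300],(780,580),interpolation=2)[:,:,::-1])
```

```text
side 14356
238 387 [0.463 0.273 0.148]
237 387 [0.465 0.275 0.149]
239 386 [0.462 0.271 0.151]
235 388 [0.465 0.279 0.152]
238 386 [0.463 0.273 0.152]
237 386 [0.464 0.274 0.153]
240 383 [0.464 0.267 0.153]
229 387 [0.474 0.285 0.154]
241 382 [0.463 0.265 0.155]
236 386 [0.465 0.276 0.156]
229 386 [0.474 0.284 0.156]
238 385 [0.463 0.272 0.157]
237 385 [0.464 0.274 0.157]
230 386 [0.472 0.283 0.157]
234 387 [0.465 0.28  0.159]
236 385 [0.464 0.275 0.16 ]
230 385 [0.473 0.282 0.16 ]
240 381 [0.464 0.266 0.16 ]
241 381 [0.462 0.265 0.161]
229 385 [0.473 0.284 0.161]
top 6462
175 275 [0.481 0.264 0.152]
175 276 [0.478 0.262 0.158]
176 276 [0.474 0.247 0.196]
174 275 [0.476 0.252 0.196]
176 280 [0.464 0.245 0.2  ]
176 279 [0.466 0.245 0.201]
182 280 [0.465 0.23  0.203]
176 277 [0.47  0.245 0.204]
177 277 [0.47  0.242 0.205]
172 286 [0.449 0.25  0.208]
166 284 [0.452 0.263 0.209]
173 273 [0.478 0.25  0.211]
178 278 [0.468 0.237 0.212]
177 281 [0.461 0.238 0.213]
177 279 [0.465 0.239 0.213]
172 274 [0.475 0.251 0.216]
172 271 [0.482 0.251 0.217]
173 272 [0.479 0.249 0.218]
183 281 [0.461 0.222 0.222]
180 279 [0.464 0.229 0.223]
```

View pics/g3.png

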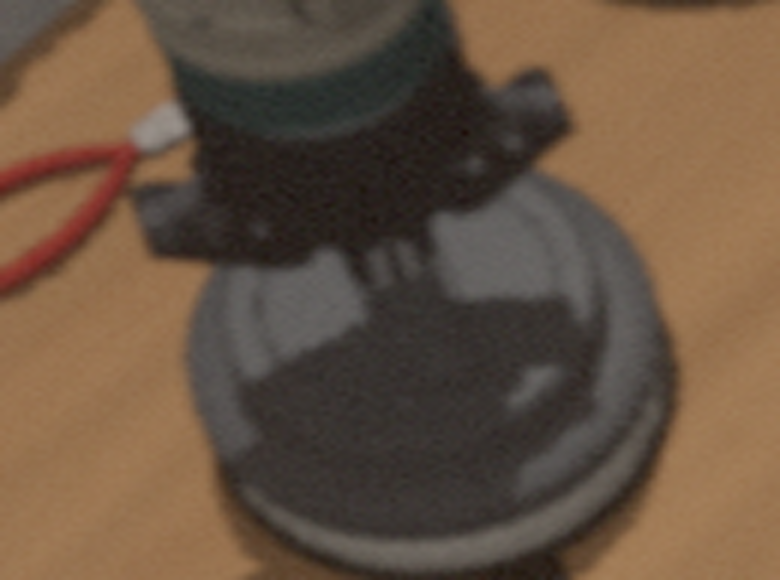

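The fingers' tips show at about z = 0.148 in the depth, some 35 mm above the reported TCP, so they closed above the bar (top 0.138). I'll feel for the bar top with the closed fingers to calibrate this; the sprung lid makes that safe.

{"name": "apply_moves", "arguments": {"increments": [[0,0,0,0.05,0,0,0],[0,0,0,0.05,0,0,0],[0,0,0,0.04,0,0,0],[0,0,0,0.04,0,0,0],[0,0,0,0.04,0,0,0],[0,0,0,0.04,0,0,0],[0,0,0,0.03,0,0,0],[0,0,0,0.03,0,0,0],[0,0,0,0,0,0,0],[0,0,0,0,0,0,0]]}}

```text
t: 7.78
tcp_pos: [0.4724, 0.2695, 0.1056]
ee_rot: [0.0, 0.241, 0.97, 0.0]
contact_force: [-2.7, -1.6, 10.3]
gripper_width: -0.0003
finger_force: 4.7
```

Run:
```python
from h import *
brief()
```

```text
t 7.78 p [0.4724 0.2695 0.1056] psi 2.6538 [ 9.e-04  3.e-04 -1.e+00] F [-2.7 -1.6 10.3] M [-0.33  0.7  -0.01] w -0.0003 4.749573981571302 j [ 0.4   0.2  -0.33  1.04 -0.    0.89]
```

{"name": "apply_moves", "arguments": {"increments": [[0,0,0,-0.5,0,0,0],[50,0,0,0,0,0,0],[50,0,0,0,0,0,0],[50,0,0,0,0,0,0],[50,0,0,0,0,0,0],[50,0,0,0,0,0,0],[50,0,0,0,0,0,0],[50,0,0,0,0,0,0],[50,0,0,0,0,0,0],[50,0,0,0,0,0,0]]}}

```text
t: 8.62
tcp_pos: [0.4721, 0.2693, 0.1188]
ee_rot: [-0.0, 0.242, 0.97, -0.0]
contact_force: [0.5, -0.1, 0.5]
gripper_width: 0.0497
finger_force: 0.0
```

{"name": "apply_moves", "arguments": {"increments": [[50,0,0,0.3,0,0,0],[50,0,0,0.3,0,0,0],[50,0,0,0.2,0,0,0],[50,0,0,0.2,0,0,0],[50,0,0,0.1,0,0,0],[50,0,0,0.1,0,0,0],[50,0,0,0,0,0,0],[50,0,0,0,0,0,0],[50,0,0,0,0,0,0],[50,0,0,0,0,0,0]]}}

```text
t: 9.45
tcp_pos: [0.4726, 0.2695, 0.0834]
ee_rot: [0.0, 0.241, 0.97, 0.0]
contact_force: [0.2, 0.0, -0.1]
gripper_width: 0.05
finger_force: 0.0
```

Run:
```python
from h import *
brief()
```

```text
t 9.45 p [0.4726 0.2695 0.0834] psi 2.6538 [ 9.e-04  3.e-04 -1.e+00] F [ 0.2  0.  -0.1] M [0.04 0.01 0.04] w 0.05 0.0 j [ 0.4   0.22 -0.36  0.99 -0.    0.89]
```

Clear so far. Now I'll close on the bar.

{"name": "apply_moves", "arguments": {"increments": [[0,0,0,0,0,0,0],[0,0,0,0,0,0,0],[0,0,0,0,0,0,0],[0,0,0,0,0,0,0],[0,0,0,0,0,0,0],[0,0,0,0,0,0,0],[0,0,0,0,0,0,0],[0,0,0,0,0,0,0],[0,0,0,0,0,0,0],[0,0,0,0,0,0,0]]}}

```text
t: 10.28
tcp_pos: [0.4722, 0.2691, 0.0834]
ee_rot: [0.0, 0.242, 0.97, -0.0]
contact_force: [-2.0, -2.3, 5.9]
gripper_width: 0.0213
finger_force: 60.1
```

Run:
```python
from h import *
brief()
```

```text
t 10.28 p [0.4722 0.2691 0.0834] psi 2.6537 [ 2.e-04 -6.e-04 -1.e+00] F [-2.  -2.3  5.9] M [-0.52  0.37 -0.  ] w 0.0213 60.10060429573059 j [ 0.4   0.22 -0.36  0.99 -0.    0.89]
```

{"name": "apply_moves", "arguments": {"increments": [[0,0,0,0.05,0,0,0],[0,0,0,0.05,0,0,0],[0,0,0,0.05,0,0,0],[0,0,0,0.04,0,0,0],[0,0,0,0.04,0,0,0],[0,0,0,0,0,0,0],[0,0,0,0,0,0,0],[0,0,0,0,0,0,0],[0,0,0,0,0,0,0],[0,0,0,0,0,0,0]]}}

```text
t: 11.12
tcp_pos: [0.4728, 0.2695, 0.0783]
ee_rot: [0.001, 0.242, 0.97, 0.0]
contact_force: [-3.9, -3.9, 14.4]
gripper_width: 0.0208
finger_force: 61.3
```

Run:
```python
from h import *
brief()
```

```text
t 11.12 p [0.4728 0.2695 0.0783] psi 2.6537 [ 1.7e-03  3.0e-04 -1.0e+00] F [-3.9 -3.9 14.4] M [-0.78  1.06 -0.02] w 0.0208 61.33712947368622 j [ 0.4   0.23 -0.36  0.98 -0.    0.89]
```

{"name": "apply_moves", "arguments": {"increments": [[0,0,0,0.05,0,0,0],[0,0,0,0.04,0,0,0],[0,0,0,0.03,0,0,0],[0,0,0,0,0,0,0],[0,0,0,0,0,0,-0.03],[0,0,0,0,0,0,-0.03],[0,0,0,0,0,0,-0.03],[0,0,0,0,0,0,-0.03],[0,0,0,0,0,0,0],[0,0,0,0,0,0,0]]}}

```text
t: 11.95
tcp_pos: [0.4723, 0.2705, 0.0762]
ee_rot: [0.0, 0.183, 0.983, 0.001]
contact_force: [-9.4, -1.7, 24.1]
gripper_width: 0.0205
finger_force: 62.6
```

Run:
```python
from h import *
brief()
```

```text
t 11.95 p [0.4723 0.2705 0.0762] psi 2.7726 [ 7.0e-04  2.6e-03 -1.0e+00] F [-9.4 -1.7 24.1] M [-0.57  1.94 -0.47] w 0.0205 62.575836181640625 j [ 0.4   0.23 -0.36  0.97  0.    0.77]
```

{"name": "apply_moves", "arguments": {"increments": [[0,0.02,-0.007,-0.01,0,0,0],[0,0.02,-0.007,-0.01,0,0,0],[0,0,0,0,0,0,-0.04],[0,0,0,0,0,0,-0.04],[0,0,0,0,0,0,-0.04],[0,0,0,0,0,0,-0.04],[0,0,0,0,0,0,-0.04],[0,0,0,0,0,0,-0.04],[0,0,0,0,0,0,0],[0,0,0,0,0,0,0]]}}

```text
t: 12.78
tcp_pos: [0.4717, 0.2695, 0.0763]
ee_rot: [0.001, 0.064, 0.998, 0.0]
contact_force: [-6.5, -4.3, 20.2]
gripper_width: 0.0205
finger_force: 62.1
```

Run:
```python
from h import *
brief()
```

```text
t 12.78 p [0.4717 0.2695 0.0763] psi 3.0134 [ 1.9e-03  4.0e-04 -1.0e+00] F [-6.5 -4.3 20.2] M [-0.91  1.38 -0.15] w 0.0205 62.06035315990448 j [ 0.4   0.23 -0.37  0.97 -0.    0.53]
```

{"name": "apply_moves", "arguments": {"increments": [[0,0.03,-0.02,0,0,0,-0.05],[0,0,0,0,0,0,-0.07],[0,0,0,0,0,0,-0.07],[0,0,0,0,0,0,-0.07],[0,0,0,0,0,0,-0.07],[0,0,0,0,0,0,-0.07],[0,0,0,0,0,0,-0.07],[0,0,0,0,0,0,-0.07],[0,0,0,0,0,0,0],[0,0,0,0,0,0,0]]}}

```text
t: 13.62
tcp_pos: [0.472, 0.2691, 0.0763]
ee_rot: [0.002, -0.205, 0.979, -0.0]
contact_force: [-2.9, -3.6, 16.9]
gripper_width: 0.021
finger_force: 61.9
```

Run:
```python
from h import *
brief()
p,d=snap('top'); W=cloud('top',d)
m=(W[...,2]>.115)&(W[...,2]<.145)&(np.hypot(W[...,0]-.472,W[...,1]-.269)<.055); P=W[m][:,:2]; v=np.linalg.svd(P-P.mean(0))[2][0]; print('bar yaw',np.arctan2(v[1],v[0]),m.sum())
```

```text
t 13.62 p [0.472  0.2691 0.0763] psi -2.7287 [ 4.5e-03  1.0e-04 -1.0e+00] F [-2.9 -3.6 16.9] M [-0.9   0.83  0.33] w 0.021 61.85054898262024 j [ 0.4   0.23 -0.37  0.97 -0.   -0.01]
bar yaw -2.9418809907993286 192
```

{"name": "apply_moves", "arguments": {"increments": [[0,0,0,-0.1,0,0,0],[0,0,0,-0.1,0,0,0],[0,0,0,-0.1,0,0,0],[0,0,0,-0.1,0,0,0],[0,0,0,-0.1,0,0,0],[0,0,0,-0.1,0,0,0],[0,0,0,0,0,0,0],[0,0,0,0,0,0,0],[0,0,0,0,0,0,0],[0,0,0,0,0,0,0]]}}

```text
t: 14.5
tcp_pos: [0.4702, 0.2687, 0.0908]
ee_rot: [0.0, -0.205, 0.979, -0.0]
contact_force: [2.5, -2.4, -0.2]
gripper_width: 0.021
finger_force: 59.3
```

Run:
```python
from h import *
brief()
```

```text
t 14.5 p [0.4702 0.2687 0.0908] psi -2.7295 [ 5.e-04 -6.e-04 -1.e+00] F [ 2.5 -2.4 -0.2] M [-0.59 -0.73 -0.03] w 0.021 59.29310202598572 j [ 0.4   0.21 -0.35  1.01 -0.   -0.01]
```

{"name": "apply_moves", "arguments": {"increments": [[0,0,0,-0.15,0,0,0],[0,0,0,-0.25,0,0,0],[0,0,0,-0.4,0,0,0],[0,0,0,-0.5,0,0,0],[0,0,0,-0.5,0,0,0],[0,0,0,-0.5,0,0,0],[0,0,0,-0.5,0,0,0],[0,0,0,-0.3,0,0,0],[0,0,0,-0.2,0,0,0],[0,0,0,-0.1,0,0,0]]}}

```text
t: 15.33
tcp_pos: [0.4697, 0.2693, 0.1939]
ee_rot: [0.0, -0.205, 0.979, 0.001]
contact_force: [-0.2, -0.2, -1.1]
gripper_width: 0.0207
finger_force: 59.4
```

Run:
```python
from h import *
brief()
p,d=snap('side','lift.png')
plan([(.4205,-.2345,.200,-.51+np.pi,19,0)])
```

```text
t 15.33 p [0.4697 0.2693 0.1939] psi -2.7291 [ 0.      0.0011 -1.    ] F [-0.2 -0.2 -1.1] M [ 0.02  0.01 -0.01] w 0.0207 59.36475992202759 j [ 0.4   0.13 -0.22  1.22  0.   -0.01]
[[0,0.433,-0.775,-0.011,0.0,0.0,0.049],[0,0.395,-0.795,-0.011,0.0,0.0,0.049],[0,0.356,-0.813,-0.011,0.0,0.0,0.049],[0,0.316,-0.83,-0.011,0.0,0.0,0.049],[0,0.276,-0.844,-0.011,0.0,0.0,0.049],[0,0.235,-0.856,-0.011,0.0,0.0,0.049],[0,0.193,-0.867,-0.011,0.0,0.0,0.049],[0,0.15,-0.875,-0.011,0.0,0.0,0.049],[0,0.108,-0.881,-0.011,0.0,0.0,0.049],[0,0.065,-0.886,-0.011,0.0,0.0,0.049]]
[[0,0.022,-0.888,-0.011,0.0,0.0,0.049],[0,-0.021,-0.888,-0.011,0.0,0.0,0.049],[0,-0.064,-0.886,-0.011,0.0,0.0,0.049],[0,-0.107,-0.881,-0.011,0.0,0.0,0.049],[0,-0.15,-0.875,-0.011,0.0,0.0,0.049],[0,-0.192,-0.867,-0.011,0.0,0.0,0.049],[0,-0.234,-0.857,-0.011,0.0,0.0,0.049],[0,-0.275,-0.844,-0.011,0.0,0.0,0.049],[0,-0.316,-0.83,-0.011,0.0,0.0,0.049]]
```

View pics/lift.png

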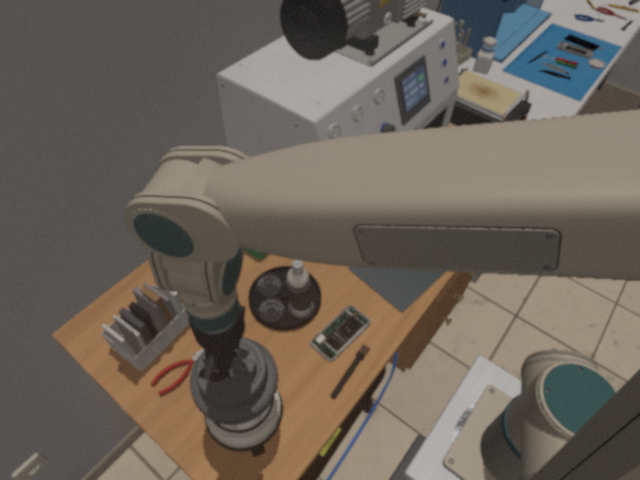

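The side view shows the lid lifted clear at (235,385), with the open tub at (243,420) below it. Next I'll carry it to the mat.

{"name": "apply_moves", "arguments": {"increments": [[0,0.22,-0.39,0,0,0,0.02],[0,0.43,-0.78,0,0,0,0.049],[0,0.39,-0.8,0,0,0,0.049],[0,0.35,-0.82,0,0,0,0.049],[0,0.31,-0.83,0,0,0,0.049],[0,0.27,-0.85,0,0,0,0.049],[0,0.23,-0.86,0,0,0,0.049],[0,0.19,-0.87,0,0,0,0.049],[0,0.15,-0.88,0,0,0,0.049],[0,0.1,-0.88,0,0,0,0.049]]}}

```text
t: 16.22
tcp_pos: [0.4395, 0.0153, 0.1919]
ee_rot: [-0.001, 0.026, 1.0, 0.0]
contact_force: [-0.1, -0.3, -0.7]
gripper_width: 0.0206
finger_force: 59.5
```

{"name": "apply_moves", "arguments": {"increments": [[0,0.06,-0.89,0,0,0,0.049],[0,0.02,-0.89,0,0,0,0.049],[0,-0.02,-0.89,0,0,0,0.049],[0,-0.06,-0.89,0,0,0,0.049],[0,-0.11,-0.88,0,0,0,0.049],[0,-0.15,-0.88,0,0,0,0.049],[0,-0.19,-0.87,0,0,0,0.049],[0,-0.23,-0.86,0,0,0,0.049],[0,-0.27,-0.84,0,0,0,0.049],[0,-0.2,-0.6,0,0,0,0.02]]}}

```text
t: 17.05
tcp_pos: [0.4067, -0.242, 0.1919]
ee_rot: [-0.001, 0.254, 0.967, 0.0]
contact_force: [-0.1, -0.8, -2.0]
gripper_width: 0.0209
finger_force: 59.4
```

Run:
```python
from h import *
brief()
for n in ('top','side'):
    p,d=snap(n); W=cloud(n,d)
    print([(np.round(o['location'],3).tolist(),round(o['score'],2)) for o in spotter.find_in(n,'lid')[:2]])
    q=telemetry.read_state()['tcp_pos']
    m=(np.hypot(W[...,0]-q[0],W[...,1]-q[1])<.1)&(W[...,2]>.12)&(W[...,2]<.182); P=W[m]
    if len(P): print(n,len(P),'skirt circle',cv2.minEnclosingCircle((P[:,:2]*1000).astype(np.float32)),np.percentile(P[:,2],[2,98]))
```

```text
t 17.05 p [ 0.4067 -0.242   0.1919] psi 2.6275 [-1.8e-03  8.0e-04 -1.0e+00] F [-0.1 -0.8 -2. ] M [ 0.03 -0.05 -0.01] w 0.0209 59.39825356006622 j [-0.67  0.01 -0.35  1.21 -0.   -0.16]
[([0.422, -0.193, 0.184], 0.86), ([0.422, -0.001, 0.008], 0.15)]
top 305 skirt circle ((423.4673767089844, -218.6488037109375), 71.83747863769531) [0.16351542 0.18197428]
[([0.391, -0.21, 0.203], 0.64)]
side 927 skirt circle ((408.408935546875, -238.10354614257812), 78.18287658691406) [0.15534719 0.1818882 ]
```

Run:
```python
from h import *
brief()
plan([(.4207,-.2346,.06,2.6275,8,0)])
```

```text
t 17.25 p [ 0.4071 -0.2399  0.1919] psi 2.6302 [-0.0019  0.0022 -1.    ] F [-0.3  0.7 -1.3] M [0.01 0.01 0.01] w 0.0211 59.45221245288849 j [-0.67  0.01 -0.35  1.21  0.   -0.16]
[[0,-0.039,0.047,0.55,0.0,0.0,0.0],[0,-0.039,0.047,0.55,0.0,0.0,0.0],[0,-0.039,0.047,0.55,0.0,0.0,0.0],[0,-0.039,0.047,0.55,0.0,0.0,0.0],[0,-0.039,0.047,0.55,0.0,0.0,0.0],[0,-0.039,0.047,0.55,0.0,0.0,0.0],[0,-0.039,0.047,0.55,0.0,0.0,0.0],[0,-0.039,0.047,0.55,0.0,0.0,0.0]]
```

{"name": "apply_moves", "arguments": {"increments": [[0,-0.04,0.05,0.3,0,0,0],[0,-0.04,0.05,0.6,0,0,0],[0,-0.04,0.05,0.7,0,0,0],[0,-0.04,0.05,0.7,0,0,0],[0,-0.04,0.05,0.7,0,0,0],[0,-0.04,0.05,0.7,0,0,0],[0,-0.04,0.05,0.4,0,0,0],[0,-0.03,0.03,0.2,0,0,0],[0,0,0,0.1,0,0,0],[0,0,0,0,0,0,0]]}}

```text
t: 18.08
tcp_pos: [0.4217, -0.2338, 0.0604]
ee_rot: [-0.001, 0.252, 0.968, 0.0]
contact_force: [0.2, -0.1, -0.4]
gripper_width: 0.021
finger_force: 59.4
```

Run:
```python
from h import *
brief()
plan([(.4207,-.2346,.041,2.63,5,0)])
for n in ('top','side'):
    p,d=snap(n); W=cloud(n,d)
    q=telemetry.read_state()['tcp_pos']
    m=(np.hypot(W[...,0]-q[0],W[...,1]-q[1])<.1)&(W[...,2]>.012)&(W[...,2]<.05); P=W[m]
    print(n,len(P),'skirt circle',cv2.minEnclosingCircle((P[:,:2]*1000).astype(np.float32)),np.percentile(P[:,2],[2,98]))
```

```text
t 18.08 p [ 0.4217 -0.2338  0.0604] psi 2.633 [-1.1e-03  9.0e-04 -1.0e+00] F [ 0.2 -0.1 -0.4] M [-0.04  0.02  0.04] w 0.021 59.41756188869476 j [-0.64  0.15 -0.51  0.92  0.   -0.13]
[[0,0.003,-0.008,0.129,0.0,0.0,0.001],[0,0.003,-0.008,0.129,0.0,0.0,0.001],[0,0.003,-0.008,0.129,0.0,0.0,0.001],[0,0.003,-0.008,0.129,0.0,0.0,0.001],[0,0.003,-0.008,0.129,0.0,0.0,0.001]]
top 180 skirt circle ((444.736083984375, -201.85765075683594), 67.08560180664062) [0.03349948 0.04987638]
side 603 skirt circle ((422.5328063964844, -228.71653747558594), 77.34172821044922) [0.0247062  0.04991479]
```

{"name": "apply_moves", "arguments": {"increments": [[0,0,-0.02,0.15,0,0,0],[0,0,-0.02,0.15,0,0,0],[0,0,-0.02,0.13,0,0,0],[0,0,0,0.1,0,0,0],[0,0,0,0.07,0,0,0],[0,0,0,0.05,0,0,0],[0,0,0,0,0,0,0],[0,0,0,0,0,0,0],[0,0,0,0,0,0,0],[0,0,0,0,0,0,0]]}}

```text
t: 19.02
tcp_pos: [0.4214, -0.2366, 0.0417]
ee_rot: [0.0, 0.252, 0.968, -0.0]
contact_force: [0.3, -0.6, -1.2]
gripper_width: 0.0209
finger_force: 59.5
```

Run:
```python
from h import *
brief()
```

```text
t 19.02 p [ 0.4214 -0.2366  0.0417] psi 2.6318 [ 4.e-04 -3.e-04 -1.e+00] F [ 0.3 -0.6 -1.2] M [-0.01  0.05 -0.03] w 0.0209 59.469353556632996 j [-0.65  0.17 -0.53  0.87  0.   -0.14]
```

{"name": "apply_moves", "arguments": {"increments": [[0,0,0,0.03,0,0,0],[0,0,0,0.03,0,0,0],[0,0,0,0,0,0,0],[0,0,0,0,0,0,0],[45,0,0,0,0,0,0],[45,0,0,0,0,0,0],[45,0,0,0,0,0,0],[45,0,0,0,0,0,0],[45,0,0,0,0,0,0],[45,0,0,0,0,0,0]]}}

```text
t: 19.85
tcp_pos: [0.4211, -0.2364, 0.0396]
ee_rot: [-0.0, 0.252, 0.968, 0.0]
contact_force: [-0.4, 0.4, 0.3]
gripper_width: 0.0454
finger_force: 0.0
```

{"name": "apply_moves", "arguments": {"increments": [[45,0,0,-0.3,0,0,0],[45,0,0,-0.6,0,0,0],[45,0,0,-0.9,0,0,0],[45,0,0,-1,0,0,0],[45,0,0,-1,0,0,0],[45,-0.3,0.8,-0.3,0,0,0],[45,-0.3,0.9,0,0,0,0],[45,-0.3,0.9,0,0,0,0],[45,-0.3,0.9,0,0,0,0],[45,-0.2,0.7,0,0,0,0]]}}

```text
t: 20.68
tcp_pos: [0.521, -0.1458, 0.1638]
ee_rot: [0.001, 0.252, 0.968, 0.0]
contact_force: [-0.2, 0.0, 0.0]
gripper_width: 0.045
finger_force: 0.0
```

Run:
```python
from h import *
brief()
for n in('top','side'):
    p,d=snap(n,n+'9.png'); W=cloud(n,d)
    m=(abs(W[...,2]-.095)<.006)&(np.hypot(W[...,0]-.42,W[...,1]+.235)<.06); P=W[m]
    if len(P): print('bar',cv2.minAreaRect((P[:,:2]*1000).astype(np.float32)))
    m=(abs(W[...,2]-.066)<.005)&(np.hypot(W[...,0]-.42,W[...,1]+.235)<.08); P=W[m]
    if len(P): print('dome',cv2.minEnclosingCircle((P[:,:2]*1000).astype(np.float32)))
    # lamps in tub
    m=(W[...,2]>.085)&(W[...,2]<.102)&(np.hypot(W[...,0]-.472,W[...,1]-.269)<.06)
    k,L,S,C=cv2.connectedComponentsWithStats(m.astype(np.uint8))
    for i in range(1,k):
        if S[i,4]>15: P=W[L==i]; print(n,'lamp',S[i,4],np.round(P.mean(0),4),cv2.minEnclosingCircle((P[:,:2]*1000).astype(np.float32)))
```

```text
t 20.68 p [ 0.521  -0.1458  0.1638] psi 2.6324 [ 1.8e-03 -3.0e-04 -1.0e+00] F [-0.2  0.   0. ] M [ 0.01 -0.05  0.  ] w 0.045 0.0 j [-0.39  0.15 -0.26  1.16  0.    0.12]
bar ((422.2053527832031, -235.64599609375), (21.87511444091797, 90.24390411376953), 61.43412780761719)
dome ((422.11578369140625, -236.08169555664062), 60.30416488647461)
top lamp 92 [0.4989 0.2852 0.0928] ((498.89990234375, 285.7622375488281), 13.626299858093262)
top lamp 90 [0.4425 0.2825 0.0926] ((442.1507568359375, 283.8551940917969), 13.547283172607422)
bar ((423.9649658203125, -231.90213012695312), (23.54383659362793, 91.35398864746094), 62.0429801940918)
dome ((424.40557861328125, -231.3769073486328), 61.2285041809082)
side lamp 157 [0.499  0.2883 0.0931] ((500.064697265625, 287.8193359375), 13.416797637939453)
side lamp 161 [0.4431 0.2855 0.0932] ((444.6722717285156, 284.6386413574219), 13.152528762817383)
```

Run:
```python
from h import *
from scipy.optimize import minimize
for n in('top','side'):
    p,d=snap(n); W=cloud(n,d)
    P=W[(np.hypot(W[...,0]-.5845,W[...,1]-.0114)<.086)&(W[...,2]>.004)&(W[...,2]<.026)]
    hi=P[P[:,2]>.0195]; lo=P[(P[:,2]<.012)]
    print(n,len(hi),len(lo))
    best=[]
    for a in np.radians(np.arange(-45,46,1)):
        C=np.array([.5845,.0114])+.0502*np.array([[np.cos(a+k*np.pi/2),np.sin(a+k*np.pi/2)] for k in range(4)])
        r=np.hypot(*(hi[:,None,:2]-C[None]).transpose(2,0,1)).min(1); best.append((np.mean(np.minimum(abs(r-.027),.008)),np.degrees(a)))
    print(sorted(best)[:4])
    # foam colour blobs: brightness inside cups
cv2.imwrite('pics/t2.png',np.hstack([cv2.resize(eyes.snapshot('top')[0][215:290,252:327],(400,400),interpolation=2),cv2.resize(eyes.snapshot('side')[0][262:332,245:325],(400,350),interpolation=2)[:400] if 0 else cv2.resize(eyes.snapshot('side')[0][255:335,245:325],(400,400),interpolation=2)])[:,:,::-1])
brief()
# cup blob centroids in top: bright foam
```

```text
top 55 1593
[(np.float64(0.005896237892719278), np.float64(-2.0)), (np.float64(0.005901297255292081), np.float64(-1.0)), (np.float64(0.005942074337446625), np.float64(0.0)), (np.float64(0.005956780297596894), np.float64(-3.0000000000000004))]
side 90 1997
[(np.float64(0.004350866143389603), np.float64(4.0)), (np.float64(0.004388376280215531), np.float64(5.0)), (np.float64(0.004432218757609167), np.float64(3.0000000000000004)), (np.float64(0.00451336018553849), np.float64(2.0))]
t 20.98 p [ 0.5186 -0.1474  0.1629] psi 2.6311 [-5.e-04 -2.e-04 -1.e+00] F [-0.2 -0.1 -0.3] M [ 0.01  0.01 -0.03] w 0.0453 0.0 j [-0.4   0.15 -0.27  1.16 -0.    0.11]
```

View pics/t2.png

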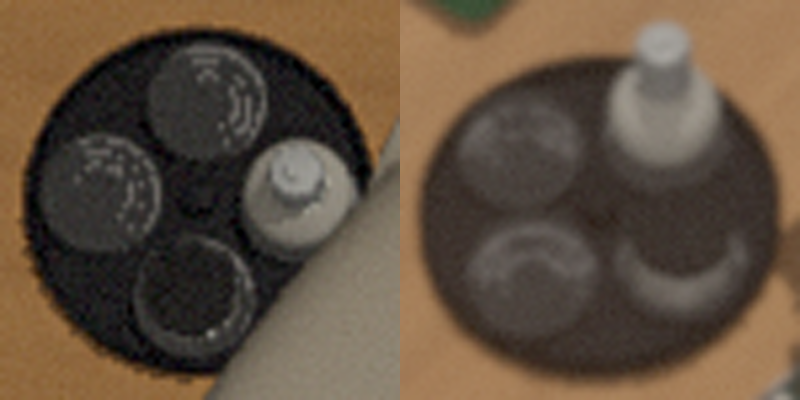

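The crop shows the free cup rims at top pixels (291,234) and (271,251). The lid sits on the middle of the mat and both lamps are visible in the tub. Next is lamp A.

Run:
```python
from h import *
plan([(.4997,.2866,.12,3.704,17,40),(.4997,.2866,.11,3.704,3,40)])
```

```text
[[40,0.448,0.724,0.084,0.0,0.0,-0.063],[40,0.401,0.751,0.084,0.0,0.0,-0.063],[40,0.353,0.775,0.084,0.0,0.0,-0.063],[40,0.304,0.796,0.084,0.0,0.0,-0.063],[40,0.253,0.813,0.084,0.0,0.0,-0.063],[40,0.201,0.828,0.084,0.0,0.0,-0.063],[40,0.149,0.839,0.084,0.0,0.0,-0.063],[40,0.095,0.846,0.084,0.0,0.0,-0.063],[40,0.042,0.851,0.084,0.0,0.0,-0.063],[40,-0.012,0.852,0.084,0.0,0.0,-0.063]]
[[40,-0.066,0.849,0.084,0.0,0.0,-0.063],[40,-0.119,0.843,0.084,0.0,0.0,-0.063],[40,-0.172,0.834,0.084,0.0,0.0,-0.063],[40,-0.224,0.822,0.084,0.0,0.0,-0.063],[40,-0.276,0.806,0.084,0.0,0.0,-0.063],[40,-0.326,0.787,0.084,0.0,0.0,-0.063],[40,-0.375,0.765,0.084,0.0,0.0,-0.063],[40,-0.0,0.0,0.111,0.0,0.0,-0.0],[40,-0.0,0.0,0.111,0.0,0.0,-0.0],[40,-0.0,0.0,0.111,0.0,0.0,-0.0]]
```

{"name": "apply_moves", "arguments": {"increments": [[40,0.45,0.72,0,0,0,-0.063],[40,0.4,0.75,0,0,0,-0.063],[40,0.35,0.78,0,0,0,-0.063],[40,0.3,0.8,0.08,0,0,-0.063],[40,0.25,0.81,0.08,0,0,-0.063],[40,0.2,0.83,0.08,0,0,-0.063],[40,0.15,0.84,0.08,0,0,-0.063],[40,0.1,0.85,0.08,0,0,-0.063],[40,0.04,0.85,0.08,0,0,-0.063],[40,-0.01,0.85,0.08,0,0,-0.063]]}}

```text
t: 21.82
tcp_pos: [0.5077, 0.1084, 0.146]
ee_rot: [0.0, -0.061, 0.998, -0.0]
contact_force: [0.3, -0.9, 0.2]
gripper_width: 0.0398
finger_force: 0.0
```

{"name": "apply_moves", "arguments": {"increments": [[40,-0.07,0.85,0.08,0,0,-0.063],[40,-0.12,0.84,0.08,0,0,-0.063],[40,-0.17,0.83,0.08,0,0,-0.063],[40,-0.22,0.82,0.08,0,0,-0.063],[40,-0.28,0.81,0.08,0,0,-0.063],[40,-0.33,0.79,0.08,0,0,-0.063],[40,-0.38,0.77,0.08,0,0,-0.063],[40,0,0,0.1,0,0,0],[40,0,0,0,0,0,0],[40,0,0,0,0,0,0]]}}

```text
t: 22.65
tcp_pos: [0.5005, 0.286, 0.1258]
ee_rot: [-0.001, -0.276, 0.961, -0.0]
contact_force: [1.2, -0.7, -0.6]
gripper_width: 0.0399
finger_force: 0.0
```

Run:
```python
from h import *
brief(); plan([(.4997,.2866,.08,3.704,3,40),(.4997,.2866,.0345,3.704,5,40)])
```

```text
t 22.65 p [0.5005 0.286  0.1258] psi -2.5821 [-0.001  -0.0011 -1.    ] F [ 1.2 -0.7 -0.6] M [0.01 0.01 0.04] w 0.0399 0.0 j [ 0.41  0.24 -0.23  1.1  -0.   -0.15]
[[40,0.004,0.011,0.509,0.0,0.0,-0.001],[40,0.004,0.011,0.509,0.0,0.0,-0.001],[40,0.004,0.011,0.509,0.0,0.0,-0.001],[40,-0.0,0.0,0.303,0.0,0.0,-0.0],[40,-0.0,0.0,0.303,0.0,0.0,-0.0],[40,-0.0,0.0,0.303,0.0,0.0,-0.0],[40,-0.0,0.0,0.303,0.0,0.0,-0.0],[40,-0.0,0.0,0.303,0.0,0.0,-0.0]]
```

{"name": "apply_moves", "arguments": {"increments": [[40,0,0.01,0.4,0,0,0],[40,0,0.01,0.5,0,0,0],[40,0,0.01,0.5,0,0,0],[40,0,0,0.4,0,0,0],[40,0,0,0.4,0,0,0],[40,0,0,0.3,0,0,0],[40,0,0,0.3,0,0,0],[40,0,0,0.2,0,0,0],[40,0,0,0,0,0,0],[40,0,0,0,0,0,0]]}}

```text
t: 23.48
tcp_pos: [0.5004, 0.2881, 0.0359]
ee_rot: [-0.0, -0.277, 0.961, -0.0]
contact_force: [-0.2, 1.0, -0.1]
gripper_width: 0.0401
finger_force: 0.0
```

{"name": "apply_moves", "arguments": {"increments": [[36,0,0,0,0,0,0],[33,0,0,0,0,0,0],[30,0,0,0,0,0,0],[28,0,0,0,0,0,0],[26,0,0,0,0,0,0],[10,0,0,0,0,0,0],[10,0,0,0,0,0,0],[10,0,0,0,0,0,0],[10,0,0,0,0,0,0],[10,0,0,0,0,0,0]]}}

```text
t: 24.32
tcp_pos: [0.5011, 0.288, 0.0367]
ee_rot: [0.001, -0.277, 0.961, -0.0]
contact_force: [0.1, -1.2, 5.9]
gripper_width: 0.0248
finger_force: 59.0
```

Run:
```python
from h import *
brief()
```

```text
t 24.32 p [0.5011 0.288  0.0367] psi -2.5806 [ 1.3e-03 -2.0e-04 -1.0e+00] F [ 0.1 -1.2  5.9] M [-0.43 -0.1  -0.02] w 0.0248 58.99589717388153 j [ 0.41  0.33 -0.33  0.91 -0.   -0.15]
```

{"name": "apply_moves", "arguments": {"increments": [[10,0,0,-0.05,0,0,0],[10,0,0,-0.15,0,0,0],[10,0,0,-0.3,0,0,0],[10,0,0,-0.5,0,0,0],[10,0,0,-0.6,0,0,0],[10,0,0,-0.6,0,0,0],[10,0,0,-0.6,0,0,0],[10,0,0,-0.5,0,0,0],[10,0,0,-0.3,0,0,0],[10,0,0,-0.1,0,0,0]]}}

```text
t: 25.15
tcp_pos: [0.5015, 0.2888, 0.1493]
ee_rot: [0.002, -0.277, 0.961, 0.0]
contact_force: [-0.4, 0.7, -0.6]
gripper_width: 0.0243
finger_force: 58.8
```

{"name": "apply_moves", "arguments": {"increments": [[10,0.02,-0.2,0,0,0,0],[10,0.05,-0.45,0,0,0,0],[10,0.08,-0.7,0,0,0,0],[10,0.1,-0.85,0,0,0,0],[10,0.1,-0.9,0,0,0,0],[10,0.1,-0.9,0,0,0,0],[10,0.1,-0.9,0,0,0,0],[10,0.1,-0.9,0,0,0,0],[10,0.1,-0.9,0,0,0,0],[10,0.1,-0.9,0,0,0,0]]}}

```text
t: 25.98
tcp_pos: [0.5995, 0.0789, 0.1454]
ee_rot: [-0.001, -0.277, 0.961, 0.0]
contact_force: [-0.7, 0.2, -0.4]
gripper_width: 0.0242
finger_force: 58.9
```

{"name": "apply_moves", "arguments": {"increments": [[10,0.1,-0.85,0,0,0,0],[10,0.08,-0.7,0,0,0,0],[10,0.06,-0.5,0,0,0,0],[10,0.03,-0.3,0,0,0,0],[10,0,-0.08,0,0,0,0],[10,0,0,0,0,0,0],[10,0,0,0,0,0,0],[10,0,0,0,0,0,0],[10,0,0,0,0,0,0],[10,0,0,0,0,0,0]]}}

```text
t: 26.82
tcp_pos: [0.6318, 0.0164, 0.1473]
ee_rot: [0.0, -0.278, 0.961, 0.0]
contact_force: [-0.4, 0.1, 0.0]
gripper_width: 0.0247
finger_force: 58.9
```

Run:
```python
from h import *
brief(); plan([(.6335,.0123,.05,3.703,8,10)])
for n in('top','side'):
    p,d=snap(n); W=cloud(n,d)
    print(n,[(np.round(o['location'],3).tolist(),round(o['score'],2)) for o in spotter.find_in(n,'lamp_a')[:4]])
```

```text
t 26.82 p [0.6318 0.0164 0.1473] psi -2.579 [ 0.e+00  1.e-04 -1.e+00] F [-0.4  0.1  0. ] M [-0.01 -0.02  0.02] w 0.0247 58.85978579521179 j [-0.08  0.32 -0.08  1.17  0.   -0.64]
[[10,0.003,-0.018,0.405,0.0,0.0,0.0],[10,0.003,-0.018,0.405,0.0,0.0,0.0],[10,0.003,-0.018,0.405,0.0,0.0,0.0],[10,0.003,-0.018,0.405,0.0,0.0,0.0],[10,0.003,-0.018,0.405,0.0,0.0,0.0],[10,0.003,-0.018,0.405,0.0,0.0,0.0],[10,0.003,-0.018,0.405,0.0,0.0,0.0],[10,0.003,-0.018,0.405,0.0,0.0,0.0]]
top [([0.619, 0.003, 0.169], 0.65), ([0.58, -0.042, 0.05], 0.65), ([0.438, 0.281, 0.094], 0.62)]
side [([0.616, 0.025, 0.159], 0.78), ([0.43, 0.287, 0.062], 0.65), ([0.572, -0.029, 0.054], 0.56)]
```

{"name": "apply_moves", "arguments": {"increments": [[10,0,-0.03,0.2,0,0,0],[10,0,-0.03,0.4,0,0,0],[10,0,-0.03,0.6,0,0,0],[10,0.01,-0.03,0.7,0,0,0],[10,0.01,-0.02,0.6,0,0,0],[10,0,0,0.45,0,0,0],[10,0,0,0.3,0,0,0],[10,0,0,0.15,0,0,0],[10,0,0,0,0,0,0],[10,0,0,0,0,0,0]]}}

```text
t: 27.85
tcp_pos: [0.6341, 0.0116, 0.0452]
ee_rot: [0.0, -0.277, 0.961, -0.0]
contact_force: [-0.5, -0.0, -0.3]
gripper_width: 0.0245
finger_force: 58.9
```

Run:
```python
from h import *
brief()
p,_=snap('top');q,_=snap('side')
cv2.imwrite('pics/t3.png',np.hstack([cv2.resize(p[215:290,252:327],(400,400),interpolation=2),cv2.resize(q[225:335,235:345],(400,400),interpolation=2)])[:,:,::-1])
```

```text
t 27.85 p [0.6341 0.0116 0.0452] psi -2.5804 [ 3.e-04 -1.e-04 -1.e+00] F [-0.5 -0.  -0.3] M [-0.01 -0.02  0.04] w 0.0245 58.86133432388306 j [-0.08  0.41 -0.19  0.97 -0.   -0.64]
```

View pics/t3.png

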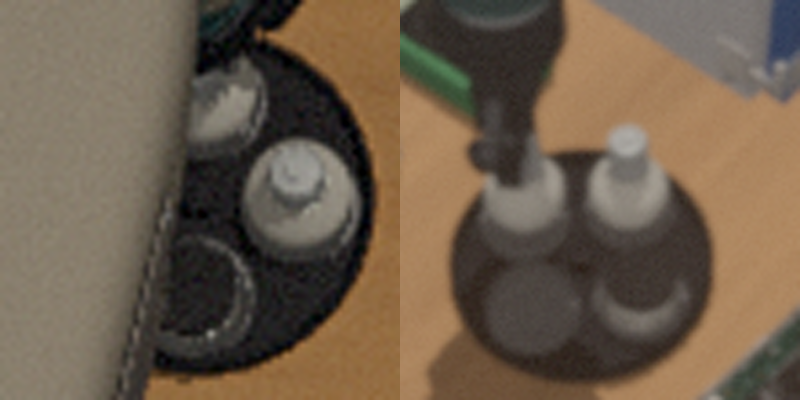

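The side crop shows lamp A at (525,200), well centred over its cup, with lamp C at (627,185) as reference. I'll lower it the last 10 mm gently.

{"name": "apply_moves", "arguments": {"increments": [[10,0,0,0.06,0,0,0],[10,0,0,0.06,0,0,0],[10,0,0,0.05,0,0,0],[10,0,0,0.04,0,0,0],[10,0,0,0.03,0,0,0],[10,0,0,0.03,0,0,0],[10,0,0,0.03,0,0,0],[10,0,0,0.03,0,0,0],[10,0,0,0,0,0,0],[10,0,0,0,0,0,0]]}}

```text
t: 28.78
tcp_pos: [0.6341, 0.0116, 0.0353]
ee_rot: [0.0, -0.277, 0.961, -0.0]
contact_force: [0.9, -0.2, -0.3]
gripper_width: 0.0243
finger_force: 58.9
```

Run:
```python
from h import *
brief()
```

```text
t 28.78 p [0.6341 0.0116 0.0353] psi -2.5804 [ 4.e-04  1.e-04 -1.e+00] F [ 0.9 -0.2 -0.3] M [ 0.06 -0.04 -0.02] w 0.0243 58.863372802734375 j [-0.08  0.42 -0.2   0.95  0.   -0.64]
```

{"name": "apply_moves", "arguments": {"increments": [[10,0,0,0.02,0,0,0],[10,0,0,0,0,0,0],[10,0,0,0.02,0,0,0],[10,0,0,0,0,0,0],[10,0,0,0.02,0,0,0],[10,0,0,0,0,0,0],[10,0,0,0.02,0,0,0],[10,0,0,0,0,0,0],[10,0,0,0,0,0,0],[10,0,0,0,0,0,0]]}}

```text
t: 29.62
tcp_pos: [0.6346, 0.0117, 0.0347]
ee_rot: [0.001, -0.277, 0.961, -0.0]
contact_force: [-2.6, -0.6, 9.6]
gripper_width: 0.0245
finger_force: 59.8
```

Run:
```python
from h import *
brief()
```

```text
t 29.62 p [0.6346 0.0117 0.0347] psi -2.5803 [ 1.6e-03  2.0e-04 -1.0e+00] F [-2.6 -0.6  9.6] M [0.2  0.66 0.04] w 0.0245 59.76630628108978 j [-0.08  0.42 -0.2   0.95  0.   -0.64]
```

{"name": "apply_moves", "arguments": {"increments": [[10,0,0,-0.03,0,0,0],[10,0,0,-0.01,0,0,0],[10,0,0,0,0,0,0],[26,0,0,0,0,0,0],[29,0,0,0,0,0,0],[32,0,0,0,0,0,0],[36,0,0,0,0,0,0],[40,0,0,0,0,0,0],[40,0,0,0,0,0,0],[40,0,0,0,0,0,0]]}}

```text
t: 30.45
tcp_pos: [0.6336, 0.0116, 0.0337]
ee_rot: [-0.0, -0.277, 0.961, 0.0]
contact_force: [0.1, -0.0, -0.1]
gripper_width: 0.0397
finger_force: 0.0
```

{"name": "apply_moves", "arguments": {"increments": [[40,0,0,-0.1,0,0,0],[40,0,0,-0.3,0,0,0],[40,0,0,-0.5,0,0,0],[40,0,0,-0.6,0,0,0],[40,0,0,-0.6,0,0,0],[40,0,0,-0.5,0,0,0],[40,0,0,-0.4,0,0,0],[40,0,0,-0.2,0,0,0],[40,0,0,0,0,0,0],[40,0,0,0,0,0,0]]}}

```text
t: 31.28
tcp_pos: [0.6338, 0.0116, 0.1301]
ee_rot: [0.0, -0.277, 0.961, -0.0]
contact_force: [0.1, 0.4, -0.1]
gripper_width: 0.0399
finger_force: 0.0
```

Run:
```python
from h import *
brief(); plan([(.4438,.2848,.11,2.657,18,40)])
```

```text
t 31.28 p [0.6338 0.0116 0.1301] psi -2.5804 [ 2.e-04 -0.e+00 -1.e+00] F [ 0.1  0.4 -0.1] M [ 0.03 -0.02 -0.03] w 0.0399 0.0 j [-0.08  0.33 -0.1   1.14 -0.   -0.64]
[[40,0.029,0.616,0.037,0.0,0.0,0.058],[40,0.064,0.613,0.037,0.0,0.0,0.058],[40,0.1,0.608,0.037,0.0,0.0,0.058],[40,0.135,0.601,0.037,0.0,0.0,0.058],[40,0.17,0.592,0.037,0.0,0.0,0.058],[40,0.204,0.582,0.037,0.0,0.0,0.058],[40,0.237,0.569,0.037,0.0,0.0,0.058],[40,0.27,0.554,0.037,0.0,0.0,0.058],[40,0.302,0.537,0.037,0.0,0.0,0.058],[40,0.332,0.519,0.037,0.0,0.0,0.058]]
[[40,0.362,0.499,0.037,0.0,0.0,0.058],[40,0.39,0.477,0.037,0.0,0.0,0.058],[40,0.417,0.454,0.037,0.0,0.0,0.058],[40,0.443,0.429,0.037,0.0,0.0,0.058],[40,0.467,0.402,0.037,0.0,0.0,0.058],[40,0.49,0.374,0.037,0.0,0.0,0.058],[40,0.51,0.345,0.037,0.0,0.0,0.058],[40,0.53,0.315,0.037,0.0,0.0,0.058]]
```

{"name": "apply_moves", "arguments": {"increments": [[40,0.03,0.62,0,0,0,0.058],[40,0.06,0.61,0,0,0,0.058],[40,0.1,0.61,0,0,0,0.058],[40,0.13,0.6,0,0,0,0.058],[40,0.17,0.59,0,0,0,0.058],[40,0.2,0.58,0,0,0,0.058],[40,0.24,0.57,0,0,0,0.058],[40,0.27,0.55,0,0,0,0.058],[40,0.3,0.54,0,0,0,0.058],[40,0.33,0.52,0,0,0,0.058]]}}

```text
t: 32.12
tcp_pos: [0.5267, 0.1638, 0.1284]
ee_rot: [-0.001, 0.011, 1.0, -0.0]
contact_force: [0.0, -0.6, -0.0]
gripper_width: 0.04
finger_force: 0.0
```

{"name": "apply_moves", "arguments": {"increments": [[40,0.36,0.5,0,0,0,0.058],[40,0.39,0.48,0,0,0,0.058],[40,0.42,0.45,0,0,0,0.058],[40,0.44,0.43,0,0,0,0.058],[40,0.47,0.4,0,0,0,0.058],[40,0.49,0.37,0,0,0,0.058],[40,0.51,0.35,0,0,0,0.058],[40,0.53,0.32,0,0,0,0.058],[40,0,0,0,0,0,0],[40,0,0,0,0,0,0]]}}

```text
t: 32.95
tcp_pos: [0.4427, 0.2848, 0.1288]
ee_rot: [-0.001, 0.238, 0.971, -0.001]
contact_force: [-0.3, -0.6, -0.1]
gripper_width: 0.0401
finger_force: 0.0
```

Run:
```python
from h import *
for n in('top','side'):
    p,d=snap(n); W=cloud(n,d)
    for c in((.634,.012),(.585,-.038),(.4435,.2845)):
        m=(W[...,2]>.085)&(W[...,2]<.102)&(np.hypot(W[...,0]-c[0],W[...,1]-c[1])<.03); P=W[m]
        if len(P)>20: print(n,c,len(P),np.round(P.mean(0),4))
brief(); plan([(.4438,.2848,.08,2.657,4,40),(.4438,.2848,.0365,2.657,4,40)])
```

```text
top (0.634, 0.012) 80 [0.632  0.0103 0.0914]
top (0.585, -0.038) 83 [ 0.5856 -0.0395  0.0911]
top (0.4435, 0.2845) 25 [0.4492 0.2785 0.0918]
side (0.4435, 0.2845) 162 [0.4431 0.2856 0.0932]
t 33.05 p [0.4438 0.2843 0.1292] psi 2.6594 [-0.001 -0.001 -1.   ] F [-0.7 -0.1 -0.7] M [ 0.02 -0.02  0.06] w 0.0395 0.0 j [ 0.45  0.15 -0.34  1.08 -0.    0.93]
[[40,0.002,0.004,0.41,0.0,0.0,0.001],[40,0.002,0.004,0.41,0.0,0.0,0.001],[40,0.002,0.004,0.41,0.0,0.0,0.001],[40,0.002,0.004,0.41,0.0,0.0,0.001],[40,0.0,0.0,0.363,0.0,0.0,-0.0],[40,0.0,0.0,0.363,0.0,0.0,-0.0],[40,0.0,0.0,0.363,0.0,0.0,-0.0],[40,0.0,0.0,0.363,0.0,0.0,-0.0]]
```

Lamp A stands upright in its cup, with its top at 91 mm, level with lamp C's. Now lamp B.

{"name": "apply_moves", "arguments": {"increments": [[40,0,0,0.4,0,0,0],[40,0,0,0.5,0,0,0],[40,0,0,0.5,0,0,0],[40,0,0,0.5,0,0,0],[40,0,0,0.4,0,0,0],[40,0,0,0.4,0,0,0],[40,0,0,0.25,0,0,0],[40,0,0,0.15,0,0,0],[40,0,0,0,0,0,0],[40,0,0,0,0,0,0]]}}

```text
t: 33.88
tcp_pos: [0.4443, 0.2846, 0.0371]
ee_rot: [0.0, 0.239, 0.971, -0.0]
contact_force: [-0.1, 0.6, 0.8]
gripper_width: 0.0399
finger_force: 0.0
```

{"name": "apply_moves", "arguments": {"increments": [[36,0,0,0,0,0,0],[33,0,0,0,0,0,0],[30,0,0,0,0,0,0],[28,0,0,0,0,0,0],[26,0,0,0,0,0,0],[10,0,0,0,0,0,0],[10,0,0,0,0,0,0],[10,0,0,0,0,0,0],[10,0,0,0,0,0,0],[10,0,0,0,0,0,0]]}}

```text
t: 34.72
tcp_pos: [0.444, 0.2845, 0.0376]
ee_rot: [0.0, 0.239, 0.971, -0.0]
contact_force: [-1.6, -2.2, 6.2]
gripper_width: 0.0241
finger_force: 58.5
```

Run:
```python
from h import *
brief()
s=telemetry.read_state()['tcp_pos']
plan([(s[0],s[1],.15,2.657,10,10),(.5827,.0615,.15,2.657,12,10)])
```

```text
t 34.72 p [0.444  0.2845 0.0376] psi 2.6587 [ 3.e-04 -1.e-03 -1.e+00] F [-1.6 -2.2  6.2] M [-0.6   0.38  0.05] w 0.0241 58.48623991012573 j [ 0.45  0.25 -0.44  0.89 -0.    0.93]
[[10,0.0,0.0,-0.375,0.0,0.0,0.0],[10,0.0,0.0,-0.375,0.0,0.0,0.0],[10,0.0,0.0,-0.375,0.0,0.0,0.0],[10,0.0,0.0,-0.375,0.0,0.0,0.0],[10,0.0,0.0,-0.375,0.0,0.0,0.0],[10,0.0,0.0,-0.375,0.0,0.0,0.0],[10,0.0,0.0,-0.375,0.0,0.0,0.0],[10,0.0,0.0,-0.375,0.0,0.0,0.0],[10,0.0,0.0,-0.375,0.0,0.0,0.0],[10,0.0,0.0,-0.375,0.0,0.0,0.0]]
[[10,-0.629,-0.369,-0.0,0.0,0.0,-0.0],[10,-0.629,-0.369,-0.0,0.0,0.0,-0.0],[10,-0.629,-0.369,-0.0,0.0,0.0,-0.0],[10,-0.629,-0.369,-0.0,0.0,0.0,-0.0],[10,-0.629,-0.369,-0.0,0.0,0.0,-0.0],[10,-0.629,-0.369,-0.0,0.0,0.0,-0.0],[10,-0.629,-0.369,-0.0,0.0,0.0,-0.0],[10,-0.629,-0.369,-0.0,0.0,0.0,-0.0],[10,-0.629,-0.369,-0.0,0.0,0.0,-0.0],[10,-0.629,-0.369,-0.0,0.0,0.0,-0.0]]
[[10,-0.629,-0.369,-0.0,0.0,0.0,-0.0],[10,-0.629,-0.369,-0.0,0.0,0.0,-0.0]]
```

{"name": "apply_moves", "arguments": {"increments": [[10,0,0,-0.05,0,0,0],[10,0,0,-0.15,0,0,0],[10,0,0,-0.3,0,0,0],[10,0,0,-0.5,0,0,0],[10,0,0,-0.6,0,0,0],[10,0,0,-0.6,0,0,0],[10,0,0,-0.6,0,0,0],[10,0,0,-0.5,0,0,0],[10,0,0,-0.3,0,0,0],[10,0,0,-0.1,0,0,0]]}}

```text
t: 35.55
tcp_pos: [0.4453, 0.2857, 0.1504]
ee_rot: [0.001, 0.239, 0.971, 0.001]
contact_force: [-0.7, 0.4, -0.3]
gripper_width: 0.0244
finger_force: 58.7
```

{"name": "apply_moves", "arguments": {"increments": [[10,-0.15,-0.09,0,0,0,0],[10,-0.35,-0.2,0,0,0,0],[10,-0.55,-0.32,0,0,0,0],[10,-0.65,-0.38,0,0,0,0],[10,-0.7,-0.41,0,0,0,0],[10,-0.7,-0.41,0,0,0,0],[10,-0.7,-0.41,0,0,0,0],[10,-0.7,-0.41,0,0,0,0],[10,-0.7,-0.41,0,0,0,0],[10,-0.7,-0.41,0,0,0,0]]}}

```text
t: 36.38
tcp_pos: [0.5523, 0.1087, 0.1463]
ee_rot: [-0.001, 0.239, 0.971, -0.001]
contact_force: [0.1, -0.4, -0.7]
gripper_width: 0.024
finger_force: 58.7
```

{"name": "apply_moves", "arguments": {"increments": [[10,-0.65,-0.38,0,0,0,0],[10,-0.5,-0.3,0,0,0,0],[10,-0.3,-0.18,0,0,0,0],[10,-0.2,-0.12,0,0,0,0],[10,0,0,0,0,0,0],[10,0,0,0,0,0,0],[10,0,0,0,0,0,0],[10,0,0,0,0,0,0],[10,0,0,0,0,0,0],[10,0,0,0,0,0,0]]}}

```text
t: 37.22
tcp_pos: [0.5826, 0.0627, 0.1481]
ee_rot: [0.0, 0.239, 0.971, 0.0]
contact_force: [0.9, -0.2, -0.3]
gripper_width: 0.0245
finger_force: 58.7
```

Run:
```python
from h import *
brief(); plan([(.5825,.0615,.046,2.657,5,10)])
```

```text
t 37.22 p [0.5826 0.0627 0.1481] psi 2.6599 [ 1.e-04  1.e-04 -1.e+00] F [ 0.9 -0.2 -0.3] M [ 0.02 -0.04  0.02] w 0.0245 58.74931991100311 j [-0.    0.24 -0.19  1.14  0.    0.48]
[[10,-0.003,-0.007,0.681,0.0,0.0,0.001],[10,-0.003,-0.007,0.681,0.0,0.0,0.001],[10,-0.003,-0.007,0.681,0.0,0.0,0.001],[10,-0.003,-0.007,0.681,0.0,0.0,0.001],[10,-0.003,-0.007,0.681,0.0,0.0,0.001]]
```

{"name": "apply_moves", "arguments": {"increments": [[10,0,-0.01,0.2,0,0,0],[10,0,-0.01,0.4,0,0,0],[10,0,-0.01,0.6,0,0,0],[10,0,0,0.7,0,0,0],[10,0,0,0.6,0,0,0],[10,0,0,0.45,0,0,0],[10,0,0,0.3,0,0,0],[10,0,0,0.15,0,0,0],[10,0,0,0,0,0,0],[10,0,0,0,0,0,0]]}}

```text
t: 38.05
tcp_pos: [0.5827, 0.0612, 0.0461]
ee_rot: [0.0, 0.239, 0.971, 0.0]
contact_force: [-0.4, -0.3, -0.6]
gripper_width: 0.0242
finger_force: 58.7
```

{"name": "apply_moves", "arguments": {"increments": [[10,0,0,0.06,0,0,0],[10,0,0,0.06,0,0,0],[10,0,0,0.05,0,0,0],[10,0,0,0.04,0,0,0],[10,0,0,0.03,0,0,0],[10,0,0,0.03,0,0,0],[10,0,0,0.02,0,0,0],[10,0,0,0,0,0,0],[10,0,0,0,0,0,0],[10,0,0,0,0,0,0]]}}

```text
t: 38.88
tcp_pos: [0.5825, 0.0612, 0.0373]
ee_rot: [-0.0, 0.239, 0.971, -0.0]
contact_force: [-0.3, -0.2, -1.6]
gripper_width: 0.0245
finger_force: 58.7
```

Run:
```python
from h import *
brief()
```

```text
t 38.88 p [0.5825 0.0612 0.0373] psi 2.6588 [-0. -0. -1.] F [-0.3 -0.2 -1.6] M [ 0.01 -0.03  0.07] w 0.0245 58.73882710933685 j [-0.01  0.34 -0.31  0.92 -0.    0.48]
```

{"name": "apply_moves", "arguments": {"increments": [[10,0,0,0.02,0,0,0],[10,0,0,0,0,0,0],[10,0,0,0.02,0,0,0],[10,0,0,0,0,0,0],[10,0,0,0.01,0,0,0],[10,0,0,0,0,0,0],[10,0,0,0,0,0,0],[10,0,0,0,0,0,0],[10,0,0,0,0,0,0],[10,0,0,0,0,0,0]]}}

```text
t: 39.72
tcp_pos: [0.5825, 0.0612, 0.0358]
ee_rot: [0.0, 0.239, 0.971, 0.0]
contact_force: [0.4, 0.6, -0.9]
gripper_width: 0.0241
finger_force: 58.7
```

Run:
```python
from h import *
brief()
```

```text
t 39.72 p [0.5825 0.0612 0.0358] psi 2.6588 [ 0.  0. -1.] F [ 0.4  0.6 -0.9] M [0.02 0.   0.01] w 0.0241 58.738882541656494 j [-0.01  0.34 -0.31  0.92  0.    0.48]
```

{"name": "apply_moves", "arguments": {"increments": [[10,0,0,0.01,0,0,0],[10,0,0,0,0,0,0],[10,0,0,0.01,0,0,0],[10,0,0,0,0,0,0],[10,0,0,0.01,0,0,0],[10,0,0,0,0,0,0],[10,0,0,0,0,0,0],[10,0,0,0,0,0,0],[10,0,0,0,0,0,0],[10,0,0,0,0,0,0]]}}

```text
t: 40.55
tcp_pos: [0.5828, 0.0611, 0.0356]
ee_rot: [0.0, 0.239, 0.971, -0.0]
contact_force: [-1.5, -1.4, 4.5]
gripper_width: 0.0246
finger_force: 59.2
```

Run:
```python
from h import *
brief()
```

```text
t 40.55 p [0.5828 0.0611 0.0356] psi 2.6587 [ 7.e-04 -3.e-04 -1.e+00] F [-1.5 -1.4  4.5] M [-0.1   0.39  0.03] w 0.0246 59.18060302734375 j [-0.01  0.34 -0.31  0.92 -0.    0.48]
```

Contact is gentle at 4.5 N. I'll release and withdraw.

{"name": "apply_moves", "arguments": {"increments": [[10,0,0,-0.01,0,0,0],[10,0,0,-0.01,0,0,0],[10,0,0,0,0,0,0],[26,0,0,0,0,0,0],[29,0,0,0,0,0,0],[32,0,0,0,0,0,0],[36,0,0,0,0,0,0],[40,0,0,0,0,0,0],[40,0,0,0,0,0,0],[40,0,0,0,0,0,0]]}}

```text
t: 41.38
tcp_pos: [0.5824, 0.0613, 0.0354]
ee_rot: [-0.0, 0.239, 0.971, 0.0]
contact_force: [0.2, 0.2, -0.7]
gripper_width: 0.0397
finger_force: 0.0
```

{"name": "apply_moves", "arguments": {"increments": [[40,0,0,-0.1,0,0,0],[40,0,0,-0.3,0,0,0],[40,0,0,-0.5,0,0,0],[40,0,0,-0.6,0,0,0],[40,0,0,-0.6,0,0,0],[40,0,0,-0.6,0,0,0],[40,0,0,-0.6,0,0,0],[40,0,0,-0.6,0,0,0],[40,0,0,-0.4,0,0,0],[40,0,0,-0.2,0,0,0]]}}

```text
t: 42.22
tcp_pos: [0.584, 0.0612, 0.1735]
ee_rot: [0.002, 0.239, 0.971, 0.001]
contact_force: [-0.1, 0.3, -0.9]
gripper_width: 0.0399
finger_force: 0.0
```

{"name": "apply_moves", "arguments": {"increments": [[40,0.3,0.1,0,0,0,0],[40,0.6,0.2,0,0,0,0],[40,0.8,0.2,0,0,0,0],[40,0.8,0.2,0,0,0,0],[40,0.6,0.1,0,0,0,0],[40,0.3,0,0,0,0,0],[40,0,0,0,0,0,0],[40,0,0,0,0,0,0],[40,0,0,0,0,0,0],[40,0,0,0,0,0,0]]}}

```text
t: 43.05
tcp_pos: [0.5042, 0.1294, 0.1706]
ee_rot: [0.0, 0.24, 0.971, 0.0]
contact_force: [0.2, 0.1, -0.6]
gripper_width: 0.0403
finger_force: 0.0
```

Run:
```python
from h import *
brief()
for n in('top','side'):
    p,d=snap(n,n+'_end.png'); W=cloud(n,d)
    for c in((.634,.012),(.582,.062),(.585,-.038)):
        m=(W[...,2]>.083)&(W[...,2]<.105)&(np.hypot(W[...,0]-c[0],W[...,1]-c[1])<.03); P=W[m]
        if len(P)>20: print(n,c,len(P),np.round(P.mean(0),4))
    for l in ('jar','phone','pliers','lid'): print(l,[np.round(o['location'],3).tolist() for o in spotter.find_in(n,l)[:1]])
```

```text
t 43.05 p [0.5042 0.1294 0.1706] psi 2.6578 [ 8.e-04 -2.e-04 -1.e+00] F [ 0.2  0.1 -0.6] M [ 0.03 -0.04 -0.04] w 0.0403 0.0 j [ 0.13  0.11 -0.3   1.17 -0.    0.61]
top (0.634, 0.012) 83 [0.632  0.01   0.0907]
top (0.582, 0.062) 86 [0.5812 0.0602 0.0909]
top (0.585, -0.038) 86 [ 0.5856 -0.0395  0.0907]
jar [[0.58, -0.043, 0.05]]
phone []
pliers [[0.422, -0.003, 0.006]]
lid [[0.417, -0.23, 0.065]]
side (0.582, 0.062) 75 [0.578  0.0635 0.0906]
jar [[0.523, 0.015, 0.041]]
phone [[0.418, 0.004, 0.006]]
pliers [[0.634, 0.298, 0.01]]
lid [[0.412, -0.208, 0.06]]
```

View pics/side_end.png

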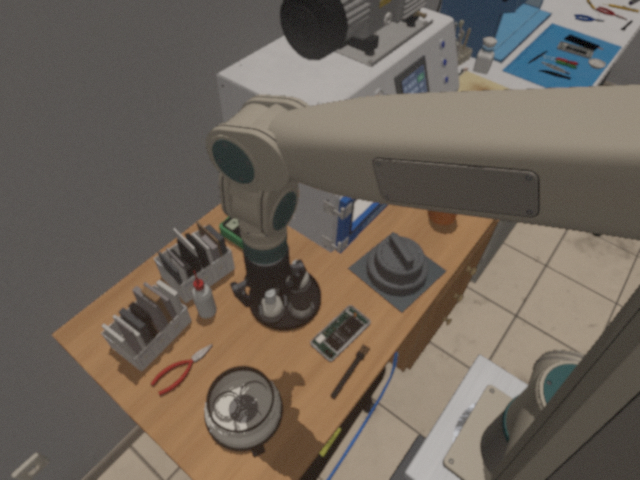

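The side view shows the lid upright on the mat at (400,262), the tub empty at (243,405) and the lamps standing in the tray. The lamp tops all measure 91 mm, nothing else has moved, and the arm is clear.

```bash
python3 -c "
from cell import workorder
print(workorder.close_job())"
```

```text
the job is handed in; nothing more can be done
None
```

The job is handed in after 43 s: the lid lies right way up within about 3 mm of the mat's centre, both lamps stand base up in the two free tray cups, and in the last pictures the other things were where they started and the arm was clear.

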